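# Tap a lacquer-stuck sliding lid loose and open the box

## Task

The sliding lid of the wooden box has stuck. With the mallet, tap it lightly away from you on the two upright round lugs at its near end, first the left lug, then the right, and on in turn, changing sides as soon as the lid cocks and resists, never with more than a light tap of a little over 1 kg (12 N) and keeping your hand off the lid until it has come clear of the two sprung cheeks. Then lay the mallet flat on the bench, and only after that take the lid by its knob, slide it on, straight, until it stands about 60 mm open, and let go, without shifting the scrubbing brush, tin and jar that stand around the box.

Things in the scene. Friction and masses are not known exactly. Their poses are not given: they have to be found in the camera images.
- chest: Wooden box fixed to the bench, 170 (x) x 154 (y) x 60 high, walls 12; origin under its centre. Its +x is the way the lid opens, away from the robot; its +y is to the left.
- keeper_left (a point): Middle of the inner face of the left keeper, a wooden strip on the box's side, 46 long (x -8 to 38 in the box's frame), rising to z 80, out to |y| 90. The keepers guide the lid's edges with about 1 of play each side and lap 9 over it. At (15, 76, 66) in the box's frame.
- keeper_right (a point): the same on the right keeper, (15, -76, 66).
- cheek_at_left (a point): Where the left sprung steel cheek presses the lid's edge with about 3.5 N: (-60, 75, 66) in the box's frame. Each cheek is 12 long (x), its top at z 71, its bracket out to |y| 100 and z 72, lower than the lid's top or level with it.
- cheek_at_right (a point): the same on the right, (-60, -75, 66).
- lid: Wooden lid, 160 (x) x 150 (y) x 12 thick, middle field 3 higher, about 0.35 kg, loose on the box's top (z 60); origin under its centre, axes as the box's. Its x in the box's frame, within 2 of 0 at the start, is how far it is open. It slides to the box's +x only; the cheeks grip it until about 27 open, then it slides easily. About four to eight taps free it.
- lug_left (a point): Nearest point, half way up, of the left lug, to be tapped along the lid's +x: (-80, 62, 25) in the lid's frame. The lug is an upright slippery white plastic stud, diameter 20, 26 high, top 38 above the lid's underside. Pushed here (gives at 3 to 11 N) only this side advances; the lid cocks by some mm, then jams, and harder pushing bruises it.
- lug_right (a point): The same on the right lug, (-80, -62, 25). Pushed after the left, this side advances until the lid is cocked the other way. The mallet's underside should pass 3 or more above the lid's top (z 72), to clear the cheeks.
- lid_tail (a point): middle of the lid's near edge, (-80, 0, 6) in the lid's frame.
- knob_top (a point): top centre of the round wooden knob on the lid, diameter 24, 34 high above the lid, at (15, 0, 46) in the lid's frame.
- mallet: Wooden mallet lying flat, 0.35 kg; origin under the middle of its head. Head 100 (along its x, a striking face at each end, x -50 and +50) x 36 (y) x 48 high; straight handle 24 wide (x) x 22 thick (z 13 to 35), leaving the head towards its -y, from y -16 to -166. Balance near the head. It may lie anywhere clear on the bench at the end.
- mallet_grip (a point): point on the handle's axis 48 from the head's middle, good to grip across the handle: (0, -48, 24) in the mallet's frame.
- scrub_brush: bystander: wooden scrubbing brush, 55 x 150 x 42, bristles down, origin under its centre, long side along its y; it and the mallet may change places. All sizes in mm.
- lacquer_tin: bystander: round metal tin, diameter 86, height 85, origin under its centre. All sizes in mm.
- glue_jar: bystander: white jar, diameter 66, height 75, origin under its centre. All sizes in mm.

How it is judged:
On the way, in this order (a step that is already met when the one before it is completed fails the run):
1. tapped with the mallet on the left, the lid's left side leads (contact force between mallet and lid above 1 N and y of lid_tail in the frame of chest above 0.001 m and angle between the x axis of lid and the x axis of chest, either way round above 0.02 rad), for 0.02 s.
2. then tapped on the right, its right side leads (contact force between mallet and lid above 1 N and y of lid_tail in the frame of chest below -0.001 m and angle between the x axis of lid and the x axis of chest, either way round above 0.02 rad), for 0.02 s.
3. then tapped on the left again, its left side leads (all of step 1), for 0.02 s.
4. the lid has come clear of the cheeks (25 mm open) (x of lid in the frame of chest above 0.025 m), for 0.1 s.
5. the mallet lies on the bench, let go, before the lid is opened (height (world z) of mallet below 0.01 m and angle between mallet's own z axis and vertical below 0.12 rad and contact force between the fingers and mallet below 0.1 N and x of lid in the frame of chest below 0.045 m), for 0.2 s.
At the end, for the whole second after the job is handed in: The lid stands 50 to 75 mm open, flat and within 0.045 rad of straight, at rest and let go; the mallet lies flat on the bench, let go and at rest (x of lid in the frame of chest between 0.05 and 0.075 m and angle between the x axis of lid and the x axis of chest, either way round below 0.045 rad and angle between lid's own z axis and vertical below 0.06 rad and linear speed of lid below 0.01 m/s and linear speed of mallet below 0.02 m/s and height (world z) of mallet below 0.01 m and angle between mallet's own z axis and vertical below 0.12 rad and contact force between the fingers and mallet below 0.1 N); the robot touches nothing.
It fails at once if the mallet must not press or strike the lid with more than 17 N (contact force between mallet and lid above 17 N).
It fails at once if the hand or arm must not touch the lid before it is clear of the cheeks (22 mm open) (x of lid in the frame of chest below 0.022 m and contact force between any of the fingers, the arm and lid above 0.5 N).
It fails at once if the scrubbing brush, the tin and the jar around the box must not be moved by more than 30 mm (distance of any of scrub_brush, lacquer_tin, glue_jar from where it was at the start of the episode above 0.03 m).
It also fails if it takes over 72 s, if anything falls off the work surface, if the arm or the gripper's body presses on something with over 40 N, if the wrist force passes 120 N, or if a joint passes its speed limit or range.

## Robot

A 6-joint arm with a two-finger parallel gripper is mounted at the origin on the work surface. World frame = base frame: x ahead of the robot, y to its left, z up, the work surface at z = 0. Lengths are in m, angles in rad, forces in N, time in s.
With the tool pointing down it reaches from about 0.325 to 0.775 m from the base axis. Payload 5.5 kg.
Tool frame: the origin (TCP) lies at the very end of the fingers, on their centre line; the grasp point (between the pads) lies 19 mm behind it; z points along the fingers, y is the direction in which the jaws open and shut (so a half turn about z gives the same grasp; the last joint's range is limited). The gripper opens to 88 mm and grips with 3 to 60 N. Pads are 20 mm wide; open, the fingers measure 115 mm over their backs; the gripper's body (75 mm by 178 mm) begins 61 mm behind the grasp point.
Start: joints at [1.133, 0.091, 1.231, -0, 1.82, -0.057], TCP at [0.223, 0.557, 0.223] pointing down, gripper open.
Joint ranges: [-2.87, 2.87], [-0.86, 2.18], [0.17, 2.46], [-1.51, 4.65], [0.06, 2.69], [-2.65, 2.65]. Speed limits (rad/s): [2.57, 2.57, 3.01, 3.14, 3.14, 3.14].

## Interface

Orientations are given as a 3x3 rotation matrix whose columns are the frame's x, y, z axes.
In Python, from station import manip gives the robot as it stands.
- The arm moves only by the shell command python3 -m pendant 'ROWS' [OPENING]. ROWS is JSON, a list of rows, each an object with "travel": the shift along the tool's x, y, z in units of 40 mm (1.0 is 40 mm), a list of three; "roll": the turn about the tool's z in units of 6 degrees (1.0 is 6 degrees). In form: [{"travel": [dx, dy, dz], "roll": roll}, ...]. A call has 1 to 8 rows; each row shifts and turns the commanded pose from where the row before left it, along the tool's axes as they then stand; what a row does not reach is not made up. A row lasts 1/12 s, in which the tool goes at most 41.7 mm and 7.16 degrees, less where a joint would pass 70% of its speed; a pose out of reach is approached as far as the arm can. A call is refused whole if a number of a shift passes 1 or a number of a turn 1, either way. A call with a gripper value outside its range is refused whole. OPENING is the opening, from 0 (shut) to 1 (fully open), set as the call begins (- or left out, the last holds). The fingers move at their own pace and stop on an object; the grip force is fixed at half the most. Time passes only in rows, so rows that do not move let the fingers close. It gives the time, the measured TCP pose, the force and the opening at its end, in the units of the state.
- manip.get_state(): the state, without advancing time (a new reading comes with each control period).
- manip.read_camera(name): name is "scene" or "top"; returns the picture (384x512x3 uint8, red, green, blue); there is no depth.
- manip.camera_info(name): a dict with "fov_y" (degrees; the focal length in pixels is half the picture's height over the tangent of half this angle, whatever the lens; pixels are square), "cx", "cy" (the principal point, pixels), "view" (4x4, takes a point from world to camera coordinates). Camera axes: x right, y up, looking along -z (the intrinsics and any distortion apply to the point x, -y, -z); pixel columns grow to the right and rows downward; lengths in m; the calibration is good to about 2 mm. A picture is of the moment at which its call begins. camera_info takes no time and is no camera call.
- manip.sign_off(): hands the job in, once; it reports no verdict.
The state is a dict: "time": time; "joint_pos": joint angles; "dq": joint speeds; "tau": joint torques, N m; "position": TCP position; "eef_rot": TCP orientation; "ft_force": force on the tool from outside, world axes, zero at the start; "torque": the same for the moment, N m; "finger_gap": finger opening in m.
Only numpy, scipy, OpenCV 4.12 (cv2) and the standard library are available. Lean on these libraries where they do the work, as an engineer would, in place of code of your own. Each camera call takes 0.05 s, during which the arm holds its last target.

## Working session

There is one attempt and no reset: what is moved stays moved. The work goes in short steps, Python scripts to look and compute and a shell command to move; the robot and the scene stay as the last step left them, time stands still between calls to the robot, and variables do not carry over. Pictures are saved under pics/ and viewed, and the job is handed in when it is done.

```bash
ls; mkdir -p pics; python3 - <<'E'
from station import manip
import cv2,numpy as np
np.set_printoptions(precision=4,suppress=True)
print(manip.get_state())
for n in("scene","top"):
    print(n,manip.camera_info(n))
    cv2.imwrite(f"pics/{n}0.png",manip.read_camera(n)[:,:,::-1])
E
```

```text
pics
{'time': 0.0, 'joint_pos': array([ 1.1333,  0.0918,  1.2319, -0.    ,  1.8198, -0.0567]), 'dq': array([ 0.001 , -0.0014,  0.0016,  0.001 ,  0.0021, -0.0019]), 'tau': array([ -0.0006, -44.6432, -40.6458,   0.0697,   0.0291,  -0.0001]), 'position': array([0.2229, 0.5568, 0.2215]), 'eef_rot': array([[-0.9284,  0.3717, -0.0008],
       [ 0.3717,  0.9284, -0.0017],
       [ 0.0001, -0.0019, -1.    ]]), 'ft_force': array([0.8097, 0.3463, 0.7153]), 'torque': array([-0.0475, -0.0618, -0.0359]), 'finger_gap': 0.08765459857685974}
scene {'fov_y': 45.14009106583187, 'cx': 250.71506705238608, 'cy': 193.72450860792708, 'view': array([[ 0.1894,  0.9818, -0.0124, -0.1288],
       [-0.6998,  0.1438,  0.6997,  0.3235],
       [ 0.6888, -0.1238,  0.7143, -1.4418],
       [ 0.    ,  0.    ,  0.    ,  1.    ]])}
top {'fov_y': 54.65626011671281, 'cx': 259.86248809448625, 'cy': 192.22082036098075, 'view': array([[ 0.0092, -0.9998, -0.0154,  0.0278],
       [ 0.9863,  0.0065,  0.165 , -0.563 ],
       [-0.1649, -0.0167,  0.9862, -0.8123],
       [ 0.    ,  0.    ,  0.    ,  1.    ]])}
```

View pics/scene0.png

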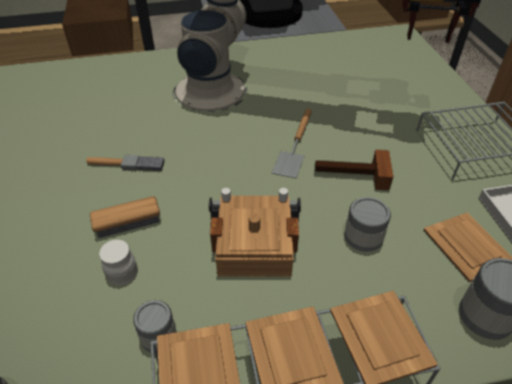

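View pics/top0.png

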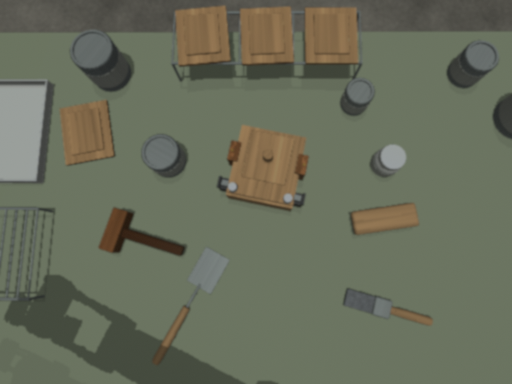

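```bash
cat > h.py <<'E'
import numpy as np,cv2
from station import manip
np.set_printoptions(precision=4,suppress=True)
def K(n):
    c=manip.camera_info(n); f=192/np.tan(np.radians(c['fov_y'])/2); return f,c['cx'],c['cy'],np.array(c['view'])
def proj(n,P):
    f,cx,cy,V=K(n); P=np.atleast_2d(P).astype(float); q=P@V[:3,:3].T+V[:3,3]
    return np.c_[cx+f*q[:,0]/-q[:,2], cy-f*q[:,1]/-q[:,2]]
def back(n,uv,z):
    f,cx,cy,V=K(n); uv=np.atleast_2d(uv).astype(float)
    d=np.c_[(uv[:,0]-cx)/f,-(uv[:,1]-cy)/f,-np.ones(len(uv))]@V[:3,:3]
    o=-V[:3,:3].T@V[:3,3]; s=(np.asarray(z)-o[2])/d[:,2]; return o+d*s[:,None]
def crop(n,name,x0,y0,w,h,s,img=None,pts=None):
    im=manip.read_camera(n)[:,:,::-1] if img is None else img
    c=cv2.resize(im[y0:y0+h,x0:x0+w],None,fx=s,fy=s,interpolation=cv2.INTER_CUBIC)
    if pts is not None:
        for p in pts: cv2.circle(c,(int((p[0]-x0+.5)*s),int((p[1]-y0+.5)*s)),3,(0,255,0),1)
    cv2.imwrite('pics/'+name,c)
def rz(t): return np.array([[np.cos(t),-np.sin(t),0],[np.sin(t),np.cos(t),0],[0,0,1]])
E
python3 - <<'E'
from h import *
i=cv2.imread('pics/top0.png'); j=cv2.imread('pics/scene0.png')
crop('top','tc.png',90,110,230,160,3.4,i)
crop('scene','sc.png',200,120,200,160,4-.2,j)
print(proj('scene',[[0,0,0],[.223,.557,.22]]),proj('top',[.223,.557,.22]))
E
```

```text
[[209.4456  90.0914]
 [426.8477  39.1946]] [[-47.3769 367.7807]]
```

View pics/tc.png

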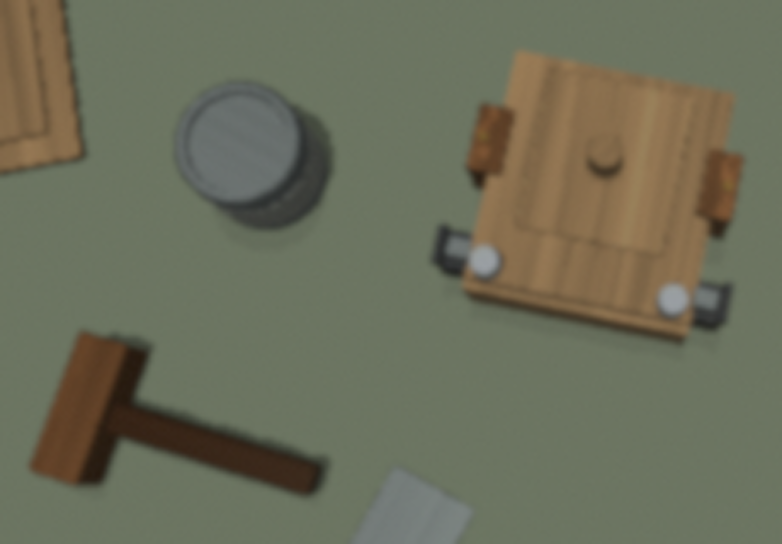

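View pics/sc.png

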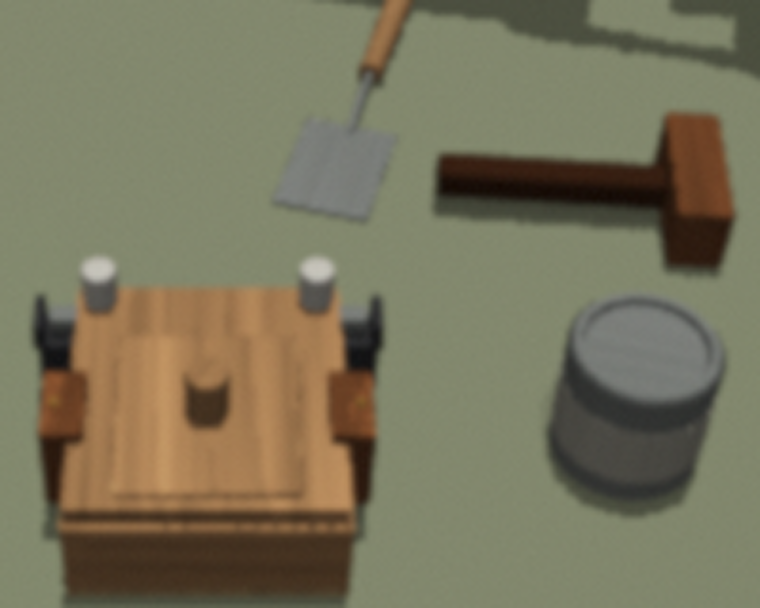

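```bash
cat > fit.py <<'E'
from h import *
from scipy.optimize import least_squares
def fit(obs,p0):
    # obs: list of (cam, uv, local pt) ; p=(x,y,yaw)
    def r(p):
        o=[]
        for c,uv,l in obs:
            o.append((proj(c,rz(p[2])@np.array(l)+[p[0],p[1],0])[0]-uv))
        return np.ravel(o)
    s=least_squares(r,p0,loss='soft_l1'); return s.x,r(s.x).reshape(-1,2)
E
python3 - <<'E'
from fit import *
T=lambda x,y:((x+.5)/3.4-.5+90,(y+.5)/3.4-.5+110)
S=lambda x,y:((x+.5)/3.8-.5+200,(y+.5)/3.8-.5+120)
print('tin etc')
lid=[('top',T(517,52),(.08,.075,.072)),('top',T(735,95),(.08,-.075,.072)),('top',T(465,290),(-.08,.075,.072)),('top',T(687,333),(-.08,-.075,.072)),
('top',T(484,260),(-.07,.062,.098)),('top',T(674,299),(-.07,-.062,.098)),('top',T(605,154),(.015,0,.106)),
('scene',S(99,268),(-.07,-.062,.098)),('scene',S(316,269),(-.07,.062,.098)),('scene',S(208,372),(.015,0,.106)),('scene',S(355,515),(.08,.075,.072)),('scene',S(60,515),(.08,-.075,.072))]
for o in (lid,[a for a in lid if a[0]=='top'],[a for a in lid if a[0]=='scene']):
    p,r=fit(o,[.55,0,-.2]);print('lid',p,np.degrees(p[2]));print(r.T)
m=[('top',T(82,332),(.05,.018,.048)),('top',T(130,347),(.05,-.018,.048)),('top',T(78,485),(-.05,-.018,.048)),('top',T(30,468),(-.05,.018,.048)),
('scene',S(668,113),(-.05,-.018,.048)),('scene',S(718,114),(-.05,.018,.048)),('scene',S(733,216),(.05,.018,.048)),('scene',S(668,213),(.05,-.018,.048)),
('top',T(314,475),(0,-.166,.035)),('scene',S(441,158),(-.012,-.166,.035))]
for o in (m,[a for a in m if a[0]=='top']):
    p,r=fit(o,[.4,.2,-.3]);print('mal',p,np.degrees(p[2]));print(r.T)
print('tin',back('top',T(239,143),.085),'jar',back('top',(392,156),.075),'brush',back('top',(385,218),.042))
E
```

```text
tin etc
lid [ 0.6235  0.0183 -0.1985] -11.373189926574462
[[-0.2901 -0.6729 -0.2266  0.0291 -0.2503 -0.3256 -0.0876 -0.7038 -0.1593
  -0.7599 -1.1911  0.0629]
 [-0.2066 -0.3151 -3.5408 -2.6751  0.0633  0.049  -1.1523 -0.2149 -0.6571
  -0.5148 -1.8862 -1.8004]]
lid [ 0.6218  0.0177 -0.2   ] -11.456361383494345
[[ 0.0205 -0.3555 -0.0125  0.2485 -0.0231 -0.0932  0.1983]
 [ 0.4949  0.4861 -2.8154 -1.8439  0.8185  0.8945 -0.3605]]
lid [ 0.6266  0.0189 -0.1988] -11.389188727529456
[[-0.22    0.4434 -0.1911 -0.5312  0.5505]
 [ 0.7253  0.296   0.5579 -0.6971 -0.6312]]
mal [ 0.476   0.3677 -0.2867] -16.42488595663882
[[-0.5429 -0.1044 -0.1026 -0.7652 -1.9499 -0.5323  0.2224  1.8116  0.5975
  -1.8705]
 [-1.7325 -1.6545 -0.1946  0.1214 -0.7861 -0.2956  0.2232  0.1424  0.7089
  -1.9534]]
mal [ 0.4749  0.3672 -0.28  ] -16.04562974178171
[[-0.5161 -0.0386  0.2343 -0.4699  0.9469]
 [-1.2314 -1.2496  0.311   0.7263  0.7512]]
tin [[0.6477 0.2583 0.085 ]] jar [[ 0.643  -0.2662  0.075 ]] brush [[ 0.5056 -0.2545  0.042 ]]
```

```bash
python3 -m pendant '[{"travel":[0,0,0],"roll":1},{"travel":[0,0,0],"roll":1},{"travel":[0,0,0],"roll":1},{"travel":[0,0,0],"roll":1},{"travel":[0,0,0],"roll":1},{"travel":[0,0,0],"roll":1},{"travel":[0,0,0],"roll":1},{"travel":[0,0,0],"roll":1}]' 1
python3 -m pendant '[{"travel":[0,0,0],"roll":1},{"travel":[0,0,0],"roll":1},{"travel":[0,0,0],"roll":1},{"travel":[0,0,0],"roll":1},{"travel":[0,0,0],"roll":1},{"travel":[0,0,0],"roll":1},{"travel":[0,0,0],"roll":0},{"travel":[0,0,0],"roll":0}]' 1
cat > to.py <<'E'
# units to go in tool axes: python3 to.py x y z [jaw_yaw_deg]
import sys; from h import *
s=manip.get_state(); R=s['eef_rot']; a=[float(v) for v in sys.argv[1:]]
print('t',s['time'],'pos',s['position'],'yaw',np.degrees(np.arctan2(R[1,1],R[0,1])),'F',s['ft_force'],'gap',s['finger_gap'])
print('units',(R.T@(np.array(a[:3])-s['position']))/.04)
if len(a)>3:
    d=np.degrees(np.arctan2(R[1,1],R[0,1]))-a[3]; print('roll units',((d+90)%180-90)/6)
E
python3 to.py .4638 .3272 .12 -16.2
```

```text
time: 0.77
position: [0.2229, 0.5568, 0.222]
eef_rot: [[-0.34, 0.94, -0.0], [0.94, 0.34, -0.001], [-0.001, -0.001, -1.0]]
ft_force: [0.2, 0.4, -0.1]
finger_gap: 0.0877
time: 1.43
position: [0.2229, 0.5569, 0.2221]
eef_rot: [[0.27, 0.963, -0.0], [0.963, -0.27, -0.001], [-0.001, -0.0, -1.0]]
ft_force: [0.7, 0.0, 0.6]
finger_gap: 0.0879
t 1.4333 pos [0.2229 0.5569 0.2221] yaw -15.641373279741364 F [0.7206 0.0169 0.5814] gap 0.08792467418206927
units [-3.9048  7.3471  2.5557]
roll units 0.09310445337643831
```

```bash
python3 -m pendant '[{"travel":[-0.4,0.73,0.2],"roll":0.1},{"travel":[-0.4,0.73,0.2],"roll":0},{"travel":[-0.4,0.73,0.2],"roll":0},{"travel":[-0.4,0.73,0.2],"roll":0},{"travel":[-0.4,0.73,0.2],"roll":0},{"travel":[-0.4,0.73,0.2],"roll":0},{"travel":[-0.4,0.73,0.2],"roll":0},{"travel":[-0.4,0.73,0.2],"roll":0}]' 1
python3 -m pendant '[{"travel":[-0.35,0.73,0.2],"roll":0},{"travel":[-0.35,0.75,0.2],"roll":0},{"travel":[0,0,0.25],"roll":0},{"travel":[0,0,0.25],"roll":0},{"travel":[0,0,0],"roll":0}]' 1
python3 to.py .4638 .3272 .007 -16.2
python3 - <<'E'
from h import *
cv2.imwrite('pics/t1.png',manip.read_camera('top')[:,:,::-1]);cv2.imwrite('pics/s1.png',manip.read_camera('scene')[:,:,::-1])
crop('top','t1c.png',90,150,200,140,4,cv2.imread('pics/t1.png'))
E
```

```text
time: 2.1
position: [0.412, 0.3671, 0.1582]
eef_rot: [[0.279, 0.96, 0.0], [0.96, -0.279, 0.0], [0.0, 0.0, -1.0]]
ft_force: [0.5, -0.3, -0.6]
finger_gap: 0.0878
time: 2.52
position: [0.4587, 0.3245, 0.1197]
eef_rot: [[0.281, 0.96, -0.004], [0.96, -0.281, -0.002], [-0.003, -0.003, -1.0]]
ft_force: [-0.3, 0.1, 0.1]
finger_gap: 0.0875
t 2.5167 pos [0.4587 0.3245 0.1197] yaw -16.339507715950383 F [-0.3156  0.1213  0.1295] gap 0.08747967672796461
units [0.1082 0.1131 2.8161]
roll units -0.02325128599173117
```

View pics/t1c.png

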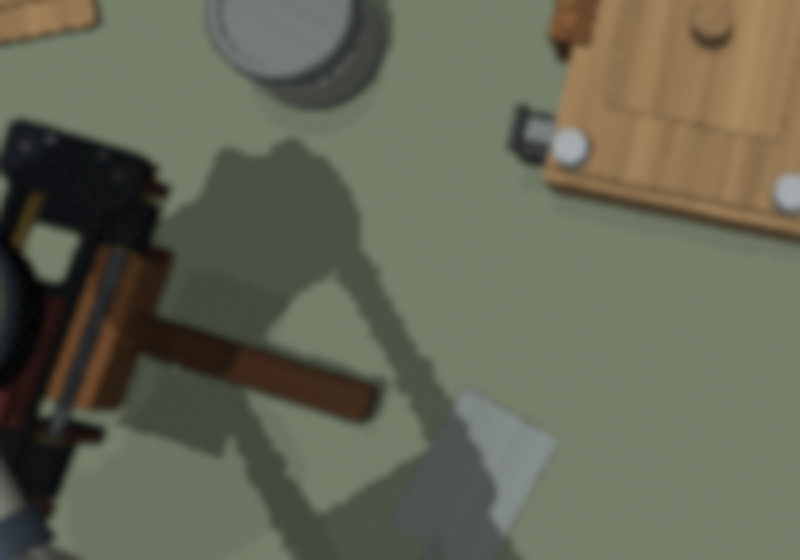

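View pics/s1.png

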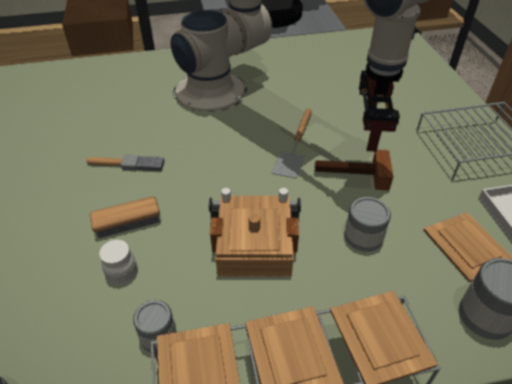

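```bash
python3 - <<'E'
from h import *
P=[[.4587,.3245,.1197],[.4638,.3272,.007],[.4638,.3272,.12]]
print(proj('scene',P),proj('top',P))
crop('scene','s1c.png',300,90,140,110,5.5,cv2.imread('pics/s1.png'),proj('scene',P))
E
```

```text
[[368.3511 136.9144]
 [362.4951 173.4376]
 [370.2711 138.0095]] [[118.8577 234.7202]
 [136.2762 235.0272]
 [117.6925 232.2471]]
```

View pics/s1c.png

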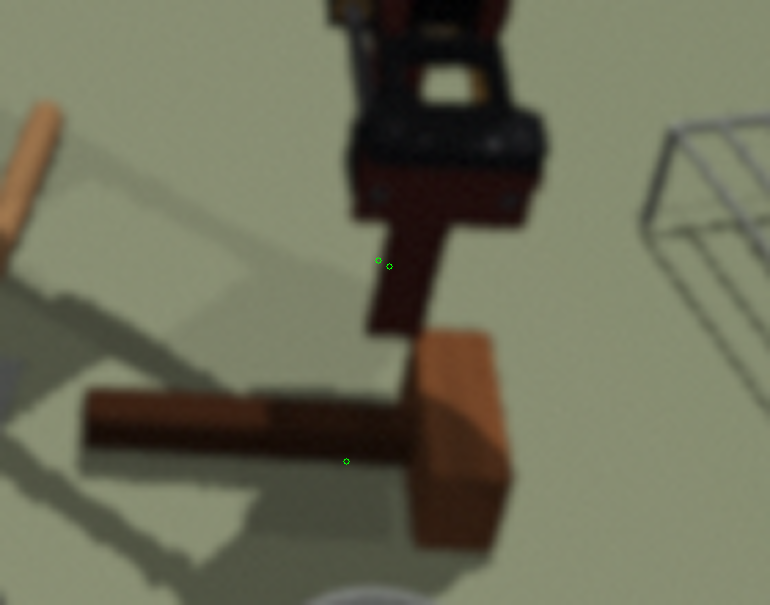

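```bash
python3 -m pendant '[{"travel":[0.1,0.1,0.5],"roll":0},{"travel":[0,0,0.5],"roll":0},{"travel":[0,0,0.5],"roll":0},{"travel":[0,0,0.5],"roll":0},{"travel":[0,0,0.4],"roll":0},{"travel":[0,0,0.25],"roll":0},{"travel":[0,0,0.1],"roll":0},{"travel":[0,0,0],"roll":0}]' 1
python3 to.py .4638 .3272 .007 -16.2
```

```text
time: 3.28
position: [0.4643, 0.3281, 0.0123]
eef_rot: [[0.281, 0.96, -0.001], [0.96, -0.281, -0.0], [-0.001, -0.001, -1.0]]
ft_force: [0.3, -0.8, 0.4]
finger_gap: 0.0878
t 3.2833 pos [0.4643 0.3281 0.0123] yaw -16.33411818972821 F [ 0.3045 -0.8344  0.4484] gap 0.0877500950843353
units [-0.025  -0.0059  0.1336]
roll units -0.022353031621368775
```

```bash
python3 -m pendant '[{"travel":[0,0,0.1],"roll":0},{"travel":[0,0,0],"roll":0}]' 1
python3 -m pendant '[{"travel":[0,0,0],"roll":0},{"travel":[0,0,0],"roll":0},{"travel":[0,0,0],"roll":0},{"travel":[0,0,0],"roll":0},{"travel":[0,0,0],"roll":0},{"travel":[0,0,0],"roll":0},{"travel":[0,0,0],"roll":0},{"travel":[0,0,0],"roll":0}]' 0
python3 to.py .4638 .3272 .007 -16.2
```

```text
time: 3.45
position: [0.4654, 0.3281, 0.0095]
eef_rot: [[0.282, 0.959, 0.001], [0.959, -0.282, 0.001], [0.001, 0.001, -1.0]]
ft_force: [-0.2, -0.7, 0.3]
finger_gap: 0.0879
time: 4.12
position: [0.465, 0.3276, 0.0086]
eef_rot: [[0.283, 0.959, -0.0], [0.959, -0.283, -0.0], [-0.0, -0.0, -1.0]]
ft_force: [0.5, 0.0, -0.5]
finger_gap: 0.0381
t 4.1167 pos [0.465  0.3276 0.0086] yaw -16.41930605911578 F [ 0.5011  0.0031 -0.5483] gap 0.038071995659543174
units [-0.0174 -0.0258  0.0407]
roll units -0.036551009852630045
```

```bash

python3 -m pendant '[{"travel":[0,0,0],"roll":0},{"travel":[0,0,0],"roll":0},{"travel":[0,0,0],"roll":0},{"travel":[0,0,0],"roll":0},{"travel":[0,0,0],"roll":0}]' 0
python3 -m pendant '[{"travel":[0,0,-0.1],"roll":0},{"travel":[0,0,-0.3],"roll":0},{"travel":[0,0,-0.5],"roll":0},{"travel":[0,0,-0.6],"roll":0},{"travel":[0,0,-0.6],"roll":0},{"travel":[0,0,-0.5],"roll":0},{"travel":[0,0,-0.3],"roll":0},{"travel":[0,0,0],"roll":0}]' 0
python3 - <<'E'
from h import *
cv2.imwrite('pics/t2.png',manip.read_camera('top')[:,:,::-1]);cv2.imwrite('pics/s2.png',manip.read_camera('scene')[:,:,::-1])
crop('scene','s2c.png',290,60,160,120,5,cv2.imread('pics/s2.png'))
crop('top','t2c.png',60,150,200,140,4,cv2.imread('pics/t2.png'))
E
```

```text
time: 4.53
position: [0.4648, 0.3276, 0.0086]
eef_rot: [[0.283, 0.959, -0.0], [0.959, -0.283, -0.0], [-0.0, -0.0, -1.0]]
ft_force: [-1.5, -0.0, 0.2]
finger_gap: 0.0239
time: 5.2
position: [0.4664, 0.3284, 0.1289]
eef_rot: [[0.283, 0.959, 0.006], [0.959, -0.283, 0.003], [0.005, 0.004, -1.0]]
ft_force: [0.2, 1.9, -1.8]
finger_gap: 0.0239
```

View pics/s2c.png

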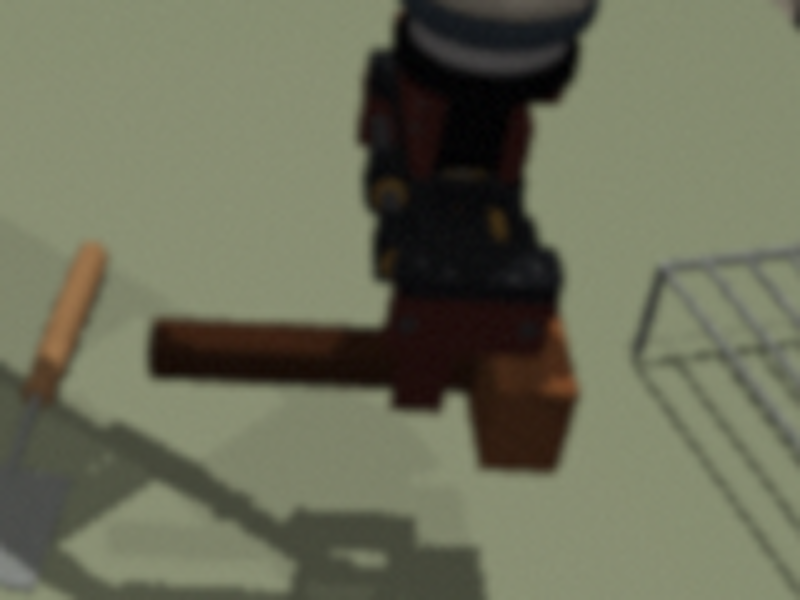

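View pics/t2c.png

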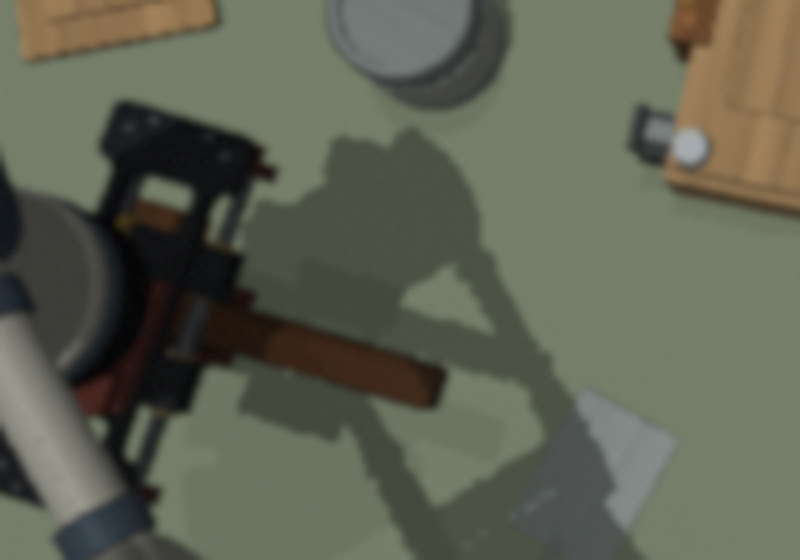

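```bash
python3 - <<'E'
from h import *
s=manip.get_state();R=s['eef_rot'];p=s['position']
e=back('top',[168.9,245.4],.155)[0]
d=e-p; print(e,'along x_tool',d@R[:,0],'y',d@R[:,1])
# scene head far-face bottom corners: crop (480,467),(558,470) ; top (473,378),(578,390)
S=lambda x,y:((x+.5)/5-.5+290,(y+.5)/5-.5+60)
for uv in (S(480,467),S(558,470)):
    q=back('scene',uv,.1204)[0]-p; print(q@R[:,0],q@R[:,1])
for uv in (S(154,325),S(154,372)):
    q=back('scene',uv,.155)[0]-p; print(q@R[:,0],q@R[:,1])
# box frame helper
def B(l,o=(.6245,.0185,-.1985)): return rz(o[2])@np.array([l[0],l[1],0])+[o[0],o[1],0]
for l in [(-.160,.062-.042),(-.160,-.062-.042)]: print(l,B(l))
E
```

```text
[0.4368 0.2094 0.155 ] along x_tool -0.12126396769148758 y 0.006353691151213738
0.028920708280034967 0.05072776649065633
0.06340219346790156 0.04997918193046556
-0.11953853142280355 0.0034396469816953415
-0.11985106635324672 0.03808217633387498
(-0.16, 0.019999999999999997) [0.4716 0.0697 0.    ]
(-0.16, -0.10400000000000001) [ 0.4471 -0.0519  0.    ]
```

```bash
cat > bx.py <<'E'
# python3 bx.py bx by z : units to reach box-frame TCP pt; prints current box coords
import sys; from h import *
O=np.array([.6245,.0185]);Y=-.1985
s=manip.get_state(); R=s['eef_rot']; p=s['position']; Rb=rz(Y)
c=Rb.T@(p-[O[0],O[1],0]); f=Rb.T@s['ft_force']
print('t %.2f'%s['time'],'box pos mm',c*1000,'Fbox',f,'rollunits',(np.degrees(np.arctan2(R[1,1],R[0,1]))-np.degrees(Y))/6,'Tz',s['torque'])
if len(sys.argv)>1:
    t=np.array([float(v) for v in sys.argv[1:4]])/1000
    print('units',R.T@Rb@(t-c)/.04)
E
python3 bx.py -160 16 128
```

```text
t 5.30 box pos mm [-217.3125  271.5264  124.4242] Fbox [-0.4323  0.631  -3.4232] rollunits -0.8409268721951163 Tz [-0.1532  0.1295 -0.0116]
units [-6.2374  1.9891 -0.0892]
```

```bash

python3 -m pendant '[{"travel":[0,0,0],"roll":-0.84},{"travel":[-0.5,0,0],"roll":0},{"travel":[-0.8,0.1,0],"roll":0},{"travel":[-0.9,0.2,0],"roll":0},{"travel":[-0.9,0.2,0],"roll":0},{"travel":[-0.9,0.2,0],"roll":0},{"travel":[-0.9,0.2,0],"roll":0},{"travel":[-0.8,0.2,0],"roll":0}]' 0
python3 -m pendant '[{"travel":[-0.5,0.2,0.2],"roll":0},{"travel":[-0.2,0.1,0.3],"roll":0},{"travel":[0,0,0.3],"roll":0},{"travel":[0,0,0.1],"roll":0},{"travel":[0,0,0],"roll":0},{"travel":[0,0,0],"roll":0}]' 0
python3 bx.py -160 16 87
python3 - <<'E'
from h import *
cv2.imwrite('pics/t3.png',manip.read_camera('top')[:,:,::-1]);cv2.imwrite('pics/s3.png',manip.read_camera('scene')[:,:,::-1])
crop('scene','s3c.png',180,110,160,120,5,cv2.imread('pics/s3.png'))
crop('top','t3c.png',180,110,200,150,4,cv2.imread('pics/t3.png'))
E
```

```text
time: 5.97
position: [0.4618, 0.0933, 0.1223]
eef_rot: [[0.197, 0.98, -0.003], [0.98, -0.197, -0.001], [-0.002, -0.003, -1.0]]
ft_force: [0.9, 0.6, -2.7]
finger_gap: 0.0239
time: 6.47
position: [0.4688, 0.0668, 0.0877]
eef_rot: [[0.196, 0.981, -0.002], [0.981, -0.196, 0.0], [-0.0, -0.002, -1.0]]
ft_force: [0.0, 0.1, -3.3]
finger_gap: 0.024
t 6.47 box pos mm [-162.2065   16.6687   87.651 ] Fbox [ 0.0229  0.1017 -3.2953] rollunits 0.016092287106679908 Tz [-0.1451  0.0795  0.0001]
units [-0.0168  0.0552  0.0162]
```

View pics/s3c.png

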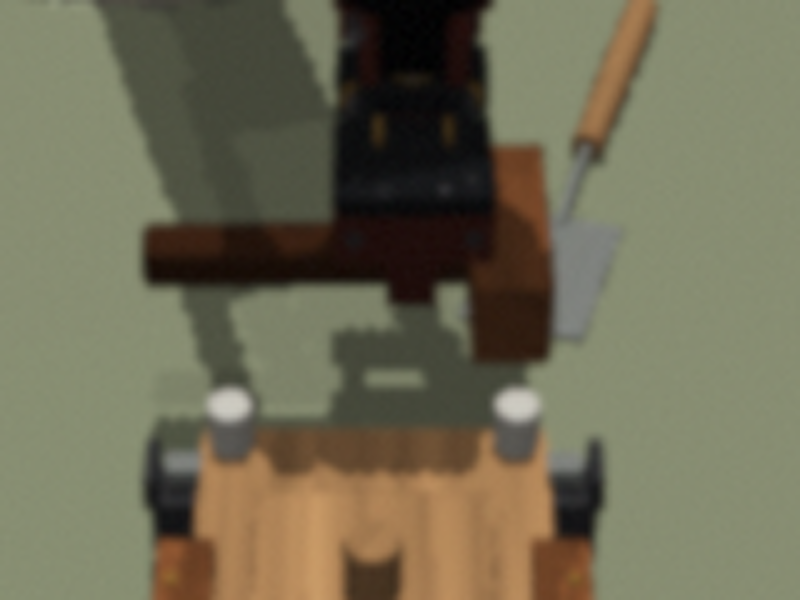

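View pics/t3c.png

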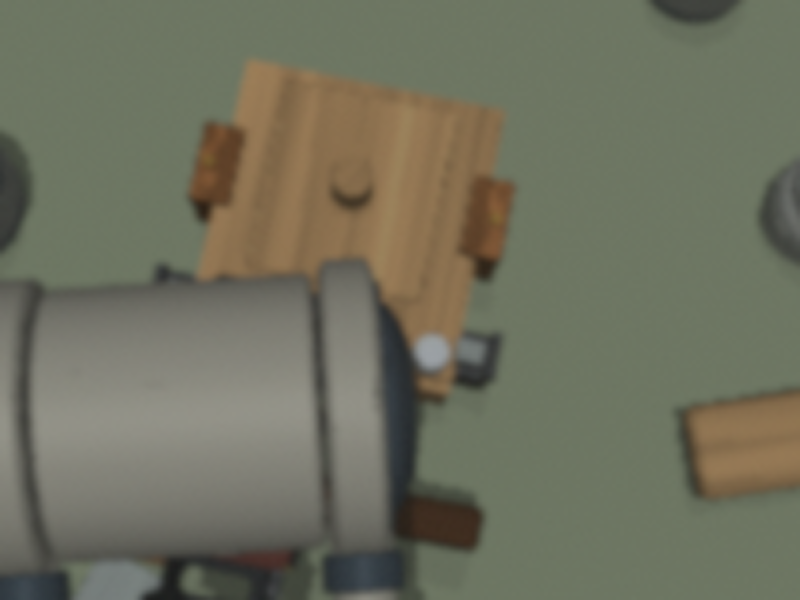

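```bash

python3 -m pendant '[{"travel":[0,0.2,0],"roll":0},{"travel":[0,0.2,0],"roll":0},{"travel":[0,0.15,0],"roll":0},{"travel":[0,0.05,0],"roll":0},{"travel":[0,0,0],"roll":0},{"travel":[0,0,0],"roll":0}]' 0
python3 bx.py -130 16 87
```

```text
time: 7.07
position: [0.493, 0.0608, 0.0885]
eef_rot: [[0.198, 0.98, -0.001], [0.98, -0.198, 0.0], [-0.0, -0.001, -1.0]]
ft_force: [0.5, 0.4, -3.2]
finger_gap: 0.0238
t 7.07 box pos mm [-137.2536   15.4962   88.4761] Fbox [ 0.4577  0.4816 -3.1832] rollunits -0.003337184274505134 Tz [-0.13    0.0885 -0.0288]
units [0.0127 0.1814 0.0368]
```

```bash

python3 -m pendant '[{"travel":[0,0.03,0],"roll":0},{"travel":[0,0.03,0],"roll":0},{"travel":[0,0.03,0],"roll":0}]' 0|grep -v rot;python3 bx.py
python3 -m pendant '[{"travel":[0,0.03,0],"roll":0},{"travel":[0,0.03,0],"roll":0}]' 0|grep ft;python3 bx.py
```

```text
time: 7.32
position: [0.4964, 0.0601, 0.0887]
ft_force: [0.2, 0.4, -2.1]
finger_gap: 0.0236
t 7.32 box pos mm [-133.739    15.5183   88.6714] Fbox [ 0.1526  0.474  -2.1432] rollunits -0.0009367639199160394 Tz [-0.188   0.1077 -0.0225]
ft_force: [0.5, 0.2, -2.5]
t 7.48 box pos mm [-131.2613   15.5548   88.6753] Fbox [ 0.4762  0.2679 -2.5297] rollunits -0.0005096096845432404 Tz [-0.1475  0.098   0.0029]
```

```bash

for i in 1; do python3 -m pendant '[{"travel":[0,0.03,0],"roll":0}]' 0|grep ft;python3 bx.py;done
python3 -m pendant '[{"travel":[0,0.03,0],"roll":0}]' 0|grep ft;python3 bx.py
python3 -m pendant '[{"travel":[0,0.03,0],"roll":0}]' 0|grep ft;python3 bx.py
```

```text
ft_force: [-3.9, 0.5, -2.2]
t 7.57 box pos mm [-130.293    15.5248   88.6299] Fbox [-3.8901 -0.235  -2.2305] rollunits -0.00017841274000781246 Tz [-0.0763  0.7294  0.1836]
ft_force: [-4.3, 2.0, -1.5]
t 7.65 box pos mm [-129.7719   15.6335   88.4072] Fbox [-4.6525  1.1297 -1.5131] rollunits 0.003844244444906053 Tz [0.1476 0.8694 0.1984]
ft_force: [-4.0, 1.6, -3.0]
t 7.73 box pos mm [-128.6137   15.8077   88.2889] Fbox [-4.2522  0.7818 -2.9813] rollunits 0.005614715991919835 Tz [0.1473 0.8392 0.2655]
```

```bash

python3 -m pendant '[{"travel":[0,0.03,0],"roll":0}]' 0|grep ft;python3 bx.py
python3 -m pendant '[{"travel":[0,0.03,0],"roll":0}]' 0|grep ft;python3 bx.py
python3 -m pendant '[{"travel":[0,0.03,0],"roll":0}]' 0|grep ft;python3 bx.py
```

```text
ft_force: [-4.3, 2.3, -3.1]
t 7.82 box pos mm [-127.3295   15.8723   88.1893] Fbox [-4.6271  1.448  -3.1153] rollunits 0.005943246916851071 Tz [0.2127 0.9552 0.3177]
ft_force: [-5.4, 2.4, -2.4]
t 7.90 box pos mm [-126.1814   15.8816   88.1578] Fbox [-5.782   1.3095 -2.4346] rollunits 0.006709354765566704 Tz [0.3007 1.042  0.4045]
ft_force: [-5.7, 2.9, -2.0]
t 7.98 box pos mm [-125.1571   15.9207   88.0456] Fbox [-6.1336  1.729  -1.9551] rollunits 0.0073321487185644685 Tz [0.2688 1.0764 0.3908]
```

```bash

python3 -m pendant '[{"travel":[0,0.025,0],"roll":0}]' 0|grep ft;python3 bx.py
python3 -m pendant '[{"travel":[0,0.02,0],"roll":0}]' 0|grep ft;python3 bx.py
```

```text
ft_force: [-6.4, 2.0, -2.2]
t 8.07 box pos mm [-124.2508   15.9239   87.9703] Fbox [-6.658   0.7125 -2.1906] rollunits 0.008111987726599898 Tz [0.3731 1.2107 0.3865]
ft_force: [-6.3, 3.5, -3.3]
t 8.15 box pos mm [-123.5912   15.9555   87.8935] Fbox [-6.9216  2.2263 -3.2546] rollunits 0.00865282032261927 Tz [0.3072 1.2201 0.3952]
```

```bash

python3 - <<'E'
from h import *
crop('scene','s4c.png',180,130,160,120,5)
E
python3 bx.py
```

```text
t 8.20 box pos mm [-123.4731   15.9324   87.8988] Fbox [-6.3349  0.6292 -2.1727] rollunits 0.008768173365853707 Tz [0.2567 1.0857 0.3803]
```

View pics/s4c.png

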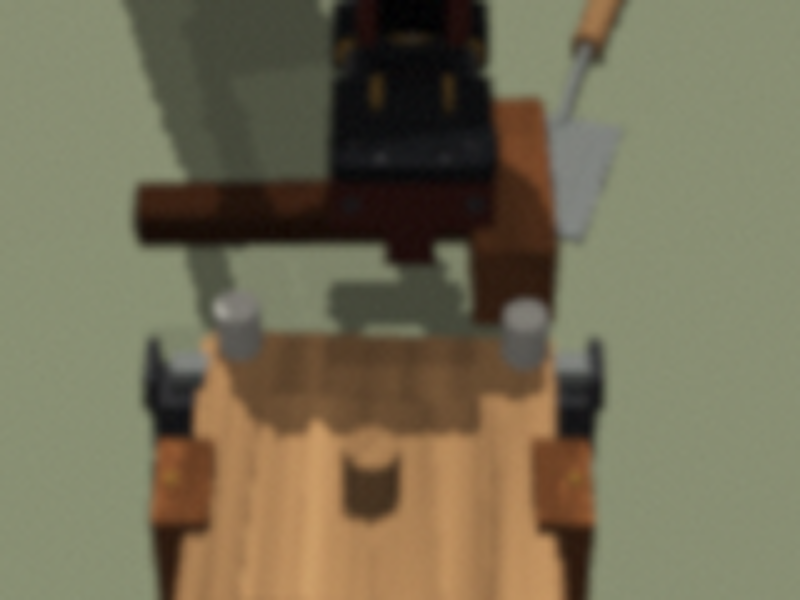

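```bash

python3 -m pendant '[{"travel":[0,-0.2,0],"roll":0},{"travel":[-0.2,-0.2,0],"roll":0},{"travel":[-0.5,0,0],"roll":0},{"travel":[-0.7,0,0],"roll":0},{"travel":[-0.7,0,0],"roll":0},{"travel":[-0.6,0,0],"roll":0},{"travel":[-0.3,0,0],"roll":0},{"travel":[-0.08,0.05,0],"roll":0}]' 0|grep ft
python3 -m pendant '[{"travel":[0,0.05,0],"roll":0},{"travel":[0,0,0],"roll":0},{"travel":[0,0,0],"roll":0}]' 0|grep ft;python3 bx.py -132 -107 87
```

```text
ft_force: [0.3, 0.8, -2.8]
ft_force: [0.1, 0.4, -2.4]
t 9.12 box pos mm [-134.1334 -106.8276   88.69  ] Fbox [-0.0101  0.38   -2.3981] rollunits 0.006272207695073344 Tz [-0.2402  0.0547 -0.0164]
units [-0.0044  0.0533  0.0423]
```

```bash

python3 -m pendant '[{"travel":[0,0.03,0],"roll":0},{"travel":[0,0.03,0],"roll":0}]' 0|grep ft;python3 bx.py
python3 -m pendant '[{"travel":[0,0.03,0],"roll":0}]' 0|grep ft;python3 bx.py
python3 -m pendant '[{"travel":[0,0.03,0],"roll":0}]' 0|grep ft;python3 bx.py
python3 -m pendant '[{"travel":[0,0.03,0],"roll":0}]' 0|grep ft;python3 bx.py
```

```text
ft_force: [0.6, -0.6, -2.6]
t 9.28 box pos mm [-131.8536 -106.8972   88.6188] Fbox [ 0.6883 -0.4997 -2.5526] rollunits 0.011190873915373878 Tz [-0.2377  0.1022  0.0152]
ft_force: [-0.0, 0.8, -3.6]
t 9.37 box pos mm [-130.6251 -107.0842   88.6008] Fbox [-0.1847  0.8261 -3.5678] rollunits 0.008076439568128238 Tz [-0.1437  0.1297 -0.0291]
ft_force: [-2.7, 0.1, -3.5]
t 9.45 box pos mm [-129.776  -107.2823   88.516 ] Fbox [-2.6433 -0.4623 -3.5293] rollunits 0.006613741031671931 Tz [-0.0889  0.5792  0.1795]
ft_force: [-3.4, -0.5, -2.3]
t 9.53 box pos mm [-128.8816 -107.5266   88.3541] Fbox [-3.2232 -1.1684 -2.3083] rollunits 0.004052899819762719 Tz [-0.1746  0.5869  0.1147]
```

```bash

python3 -m pendant '[{"travel":[0,0.03,0],"roll":0},{"travel":[0,0.03,0],"roll":0}]' 0|grep ft;python3 bx.py
python3 -m pendant '[{"travel":[0,0.03,0],"roll":0},{"travel":[0,0.03,0],"roll":0}]' 0|grep ft;python3 bx.py
python3 -m pendant '[{"travel":[0,0.03,0],"roll":0},{"travel":[0,0.03,0],"roll":0}]' 0|grep ft;python3 bx.py
```

```text
ft_force: [-3.5, -0.5, -3.4]
t 9.70 box pos mm [-126.3909 -107.7175   88.2732] Fbox [-3.3422 -1.1972 -3.3897] rollunits -3.4806022246887856e-05 Tz [-0.1878  0.7212  0.1297]
ft_force: [-4.5, -0.2, -2.2]
t 9.87 box pos mm [-123.8223 -107.7518   88.3522] Fbox [-4.4153 -1.0992 -2.1635] rollunits -0.0015109329633228679 Tz [-0.1524  0.8242  0.1491]
ft_force: [-4.6, 0.1, -3.2]
t 10.03 box pos mm [-121.4202 -107.7545   88.4365] Fbox [-4.498  -0.8157 -3.1583] rollunits -0.0008104445253991344 Tz [-0.1679  1.054   0.1416]
```

```bash

python3 -m pendant '[{"travel":[0,0.03,0],"roll":0},{"travel":[0,0.03,0],"roll":0}]' 0|grep ft;python3 bx.py
python3 -m pendant '[{"travel":[0,0.03,0],"roll":0}]' 0|grep ft;python3 bx.py
python3 -m pendant '[{"travel":[0,0.025,0],"roll":0}]' 0|grep ft;python3 bx.py
python3 - <<'E'
from h import *
crop('scene','s5c.png',180,130,160,120,5)
E
```

```text
ft_force: [-6.1, 0.9, -2.8]
t 10.20 box pos mm [-119.2849 -107.7862   88.3268] Fbox [-6.1263 -0.3365 -2.8283] rollunits -0.000777926520836599 Tz [-0.2096  1.2681  0.1991]
ft_force: [-7.5, 0.5, -3.2]
t 10.28 box pos mm [-118.219  -107.8274   88.3091] Fbox [-7.4673 -1.0179 -3.1918] rollunits -0.0006398062768549669 Tz [-0.1999  1.257   0.2124]
ft_force: [-6.9, -0.4, -2.2]
t 10.37 box pos mm [-117.2772 -107.8335   88.2497] Fbox [-6.6621 -1.739  -2.1738] rollunits -0.0006934976993449027 Tz [-0.2503  1.349   0.1853]
```

View pics/s5c.png

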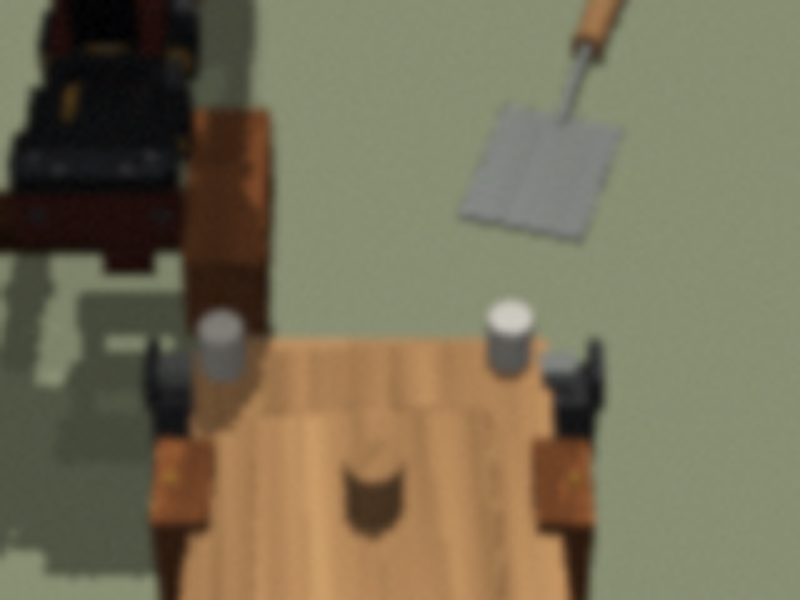

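```bash

python3 -m pendant '[{"travel":[0,-0.25,0],"roll":0},{"travel":[0.2,-0.2,0],"roll":0},{"travel":[0.5,0,0],"roll":0},{"travel":[0.7,0,0],"roll":0},{"travel":[0.7,0,0],"roll":0},{"travel":[0.6,0,0],"roll":0},{"travel":[0.3,0,0],"roll":0},{"travel":[0.08,0.05,0],"roll":0}]' 0|grep ft
python3 -m pendant '[{"travel":[0,0.1,0],"roll":0},{"travel":[0,0,0],"roll":0},{"travel":[0,0,0],"roll":0}]' 0|grep ft;python3 bx.py -126 15 87
```

```text
ft_force: [0.1, 0.4, -2.6]
ft_force: [-0.6, -0.1, -2.6]
t 11.33 box pos mm [-128.1116   14.5058   88.6538] Fbox [-0.5754 -0.2391 -2.6393] rollunits -0.013612685333364164 Tz [-0.2165  0.0394 -0.0413]
units [0.0125 0.0528 0.0414]
```

```bash

python3 -m pendant '[{"travel":[0,0.03,0],"roll":0},{"travel":[0,0.03,0],"roll":0}]' 0|grep ft;python3 bx.py
python3 -m pendant '[{"travel":[0,0.03,0],"roll":0},{"travel":[0,0.03,0],"roll":0}]' 0|grep ft;python3 bx.py
python3 -m pendant '[{"travel":[0,0.03,0],"roll":0},{"travel":[0,0.03,0],"roll":0}]' 0|grep ft;python3 bx.py
python3 -m pendant '[{"travel":[0,0.03,0],"roll":0},{"travel":[0,0.03,0],"roll":0}]' 0|grep ft;python3 bx.py
```

```text
ft_force: [0.1, 0.3, -2.4]
t 11.50 box pos mm [-125.8952   14.6793   88.6525] Fbox [ 0.0161  0.3138 -2.4201] rollunits -0.014886314227537353 Tz [-0.1738  0.07    0.0065]
ft_force: [0.4, 0.1, -3.0]
t 11.67 box pos mm [-123.5545   15.1418   88.6582] Fbox [ 0.4157  0.2102 -3.0291] rollunits -0.00761139015634793 Tz [-0.2074  0.0735 -0.0057]
ft_force: [-2.4, 1.5, -2.3]
t 11.83 box pos mm [-121.8248   15.5621   88.4789] Fbox [-2.6699  1.0151 -2.3344] rollunits 0.0006803392830680247 Tz [0.0628 0.5771 0.1596]
ft_force: [-2.1, 1.3, -3.4]
t 12.00 box pos mm [-119.4104   15.7643   88.3095] Fbox [-2.2953  0.8857 -3.4251] rollunits 0.0039044403386959323 Tz [0.0885 0.687  0.2021]
```

```bash

python3 -m pendant '[{"travel":[0,0.03,0],"roll":0},{"travel":[0,0.03,0],"roll":0},{"travel":[0,0.03,0],"roll":0}]' 0|grep ft;python3 bx.py
python3 -m pendant '[{"travel":[0,0.03,0],"roll":0},{"travel":[0,0.03,0],"roll":0}]' 0|grep ft;python3 bx.py
python3 -m pendant '[{"travel":[0,0.03,0],"roll":0},{"travel":[0,0.03,0],"roll":0}]' 0|grep ft;python3 bx.py
```

```text
ft_force: [-3.5, 1.8, -2.3]
t 12.25 box pos mm [-115.6271   15.6888   88.3859] Fbox [-3.7694  1.1046 -2.3463] rollunits 0.0029062616766670026 Tz [0.1416 0.737  0.2765]
ft_force: [-3.9, 2.8, -3.3]
t 12.42 box pos mm [-113.1384   15.6485   88.462 ] Fbox [-4.3988  1.957  -3.337 ] rollunits 0.0017010641478769628 Tz [0.2078 0.9163 0.3548]
ft_force: [-4.0, 2.2, -2.6]
t 12.58 box pos mm [-110.8493   15.6925   88.4652] Fbox [-4.3849  1.4038 -2.6461] rollunits 0.0025068950191625325 Tz [0.278  1.0062 0.3252]
```

```bash

python3 -m pendant '[{"travel":[0,0.03,0],"roll":0}]' 0|grep ft;python3 bx.py
python3 -m pendant '[{"travel":[0,0.03,0],"roll":0}]' 0|grep ft;python3 bx.py
python3 -m pendant '[{"travel":[0,0.025,0],"roll":0}]' 0|grep ft;python3 bx.py
python3 - <<'E'
from h import *
crop('scene','s6c.png',180,130,160,120,5)
E
```

```text
ft_force: [-4.8, 2.0, -2.0]
t 12.67 box pos mm [-109.7664   15.6877   88.4009] Fbox [-5.1077  1.0298 -1.9866] rollunits 0.003030994939498951 Tz [0.2387 1.0714 0.3266]
ft_force: [-7.4, 2.6, -2.4]
t 12.75 box pos mm [-108.7312   15.7188   88.4202] Fbox [-7.7494  1.0581 -2.3577] rollunits 0.004584068550783786 Tz [0.3571 1.4591 0.4569]
ft_force: [-10.3, 1.0, -0.5]
t 12.83 box pos mm [-108.3672   15.6629   88.3153] Fbox [-10.2724  -1.0333  -0.4864] rollunits 0.006875974060386684 Tz [0.3507 1.829  0.5327]
```

View pics/s6c.png

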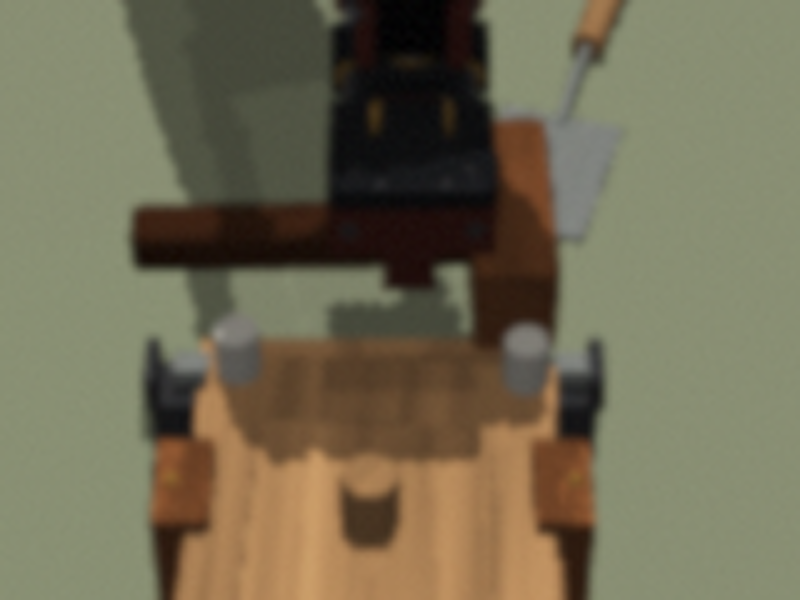

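```bash

python3 -m pendant '[{"travel":[0,-0.25,0],"roll":0},{"travel":[-0.2,-0.25,0],"roll":0},{"travel":[-0.5,0,0],"roll":0},{"travel":[-0.7,0,0],"roll":0},{"travel":[-0.7,0,0],"roll":0},{"travel":[-0.6,0,0],"roll":0},{"travel":[-0.3,0,0],"roll":0},{"travel":[-0.08,0.05,0],"roll":0}]' 0|grep ft
python3 -m pendant '[{"travel":[0,0.05,0],"roll":0},{"travel":[0,0,0],"roll":0},{"travel":[0,0,0],"roll":0}]' 0|grep ft;python3 bx.py -119 -107 87
```

```text
ft_force: [0.5, -0.4, -3.1]
ft_force: [-0.5, -0.9, -3.0]
t 13.80 box pos mm [-122.839  -106.6664   88.6372] Fbox [-0.3146 -0.9585 -2.9918] rollunits 0.008333553968668047 Tz [-0.1442  0.1408 -0.0014]
units [-0.0084  0.096   0.041 ]
```

```bash

python3 -m pendant '[{"travel":[0,0.03,0],"roll":0},{"travel":[0,0.03,0],"roll":0},{"travel":[0,0.03,0],"roll":0},{"travel":[0,0.03,0],"roll":0}]' 0|grep ft;python3 bx.py
python3 -m pendant '[{"travel":[0,0.03,0],"roll":0},{"travel":[0,0.03,0],"roll":0},{"travel":[0,0.03,0],"roll":0}]' 0|grep ft;python3 bx.py
python3 -m pendant '[{"travel":[0,0.03,0],"roll":0},{"travel":[0,0.03,0],"roll":0},{"travel":[0,0.03,0],"roll":0}]' 0|grep ft;python3 bx.py
python3 -m pendant '[{"travel":[0,0.03,0],"roll":0},{"travel":[0,0.03,0],"roll":0}]' 0|grep ft;python3 bx.py
```

```text
ft_force: [0.0, -0.3, -3.0]
t 14.13 box pos mm [-118.2312 -107.2364   88.5848] Fbox [ 0.0642 -0.3099 -3.028 ] rollunits 0.005851367079650653 Tz [-0.1672  0.0779 -0.0087]
ft_force: [-4.1, -0.0, -2.6]
t 14.38 box pos mm [-115.3472 -107.6666   88.4312] Fbox [-4.0021 -0.8452 -2.6095] rollunits 0.001647872890399249 Tz [-0.111   0.6835  0.1269]
ft_force: [-2.9, 0.2, -2.7]
t 14.63 box pos mm [-111.5319 -107.8253   88.2927] Fbox [-2.9062 -0.3334 -2.7288] rollunits -0.002171145178537337 Tz [-0.1842  0.7188  0.1259]
ft_force: [-3.7, -1.0, -2.9]
t 14.80 box pos mm [-108.9783 -107.7637   88.3977] Fbox [-3.4542 -1.7417 -2.8719] rollunits -0.0015067622320451928 Tz [-0.1886  0.8485  0.1524]
```

```bash

python3 -m pendant '[{"travel":[0,0.03,0],"roll":0},{"travel":[0,0.03,0],"roll":0}]' 0|grep ft;python3 bx.py
python3 -m pendant '[{"travel":[0,0.03,0],"roll":0}]' 0|grep ft;python3 bx.py
python3 -m pendant '[{"travel":[0,0.03,0],"roll":0}]' 0|grep ft;python3 bx.py
python3 -m pendant '[{"travel":[0,0.025,0],"roll":0}]' 0|grep ft;python3 bx.py
```

```text
ft_force: [-4.3, 0.4, -2.8]
t 14.97 box pos mm [-106.4421 -107.7002   88.4915] Fbox [-4.2823 -0.4817 -2.8489] rollunits -0.0008242660610650413 Tz [-0.1975  0.9328  0.129 ]
ft_force: [-2.5, 0.5, -3.0]
t 15.05 box pos mm [-104.5666 -107.5439   88.7711] Fbox [-2.5441  0.0026 -3.0151] rollunits -0.001707594590906858 Tz [-0.1858  0.4222  0.0389]
ft_force: [-2.4, -0.1, -3.5]
t 15.13 box pos mm [-103.5534 -107.6129   88.8298] Fbox [-2.3779 -0.5732 -3.4587] rollunits -0.001420000686929453 Tz [-0.1676  0.6521  0.0774]
ft_force: [-2.1, 0.2, -3.4]
t 15.22 box pos mm [-102.6846 -107.6218   88.8244] Fbox [-2.0882 -0.2469 -3.3588] rollunits -0.0005273542623441448 Tz [-0.1569  0.5815  0.1549]
```

```bash

python3 -m pendant '[{"travel":[0,-0.25,0],"roll":0},{"travel":[0.2,-0.2,0],"roll":0},{"travel":[0.5,0,0],"roll":0},{"travel":[0.7,0,0],"roll":0},{"travel":[0.7,0,0],"roll":0},{"travel":[0.6,0,0],"roll":0},{"travel":[0.3,0,0],"roll":0},{"travel":[0.08,0.05,0],"roll":0}]' 0|grep ft
python3 -m pendant '[{"travel":[0,0.05,0],"roll":0},{"travel":[0,0,0],"roll":0},{"travel":[0,0,0],"roll":0}]' 0|grep ft;python3 bx.py -110 15 87
python3 - <<'E'
from h import *
crop('scene','s7c.png',180,130,160,120,5)
E
```

```text
ft_force: [-0.8, -0.9, -3.3]
ft_force: [0.2, 0.5, -2.1]
t 16.13 box pos mm [-116.6747   14.5196   88.6129] Fbox [ 0.1302  0.4965 -2.0839] rollunits -0.012448962683820083 Tz [-0.1695  0.122   0.0131]
units [0.0122 0.1668 0.0403]
```

View pics/s7c.png

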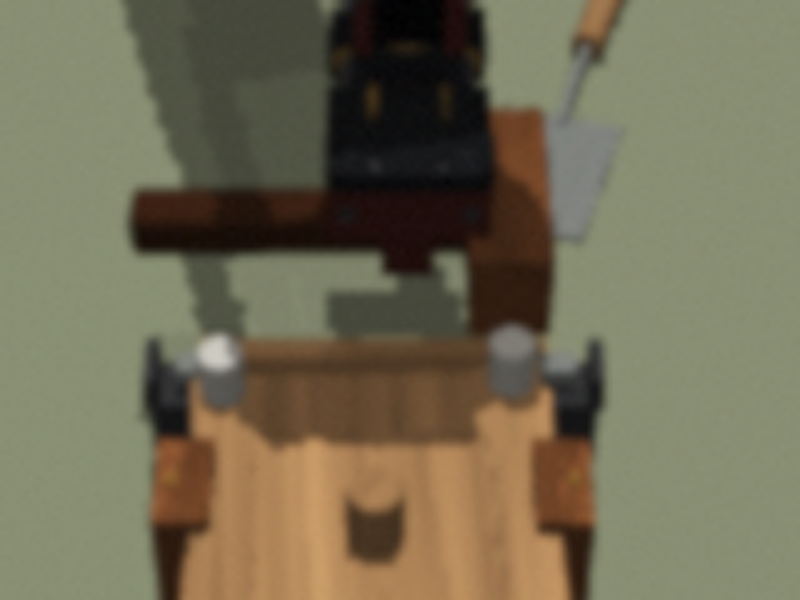

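```bash

python3 -m pendant '[{"travel":[0,0.05,0],"roll":0},{"travel":[0,0.05,0],"roll":0},{"travel":[0,0.03,0],"roll":0},{"travel":[0,0.03,0],"roll":0}]' 0|grep ft;python3 bx.py
python3 -m pendant '[{"travel":[0,0.03,0],"roll":0},{"travel":[0,0.03,0],"roll":0},{"travel":[0,0.03,0],"roll":0}]' 0|grep ft;python3 bx.py
python3 -m pendant '[{"travel":[0,0.03,0],"roll":0},{"travel":[0,0.03,0],"roll":0}]' 0|grep ft;python3 bx.py
python3 -m pendant '[{"travel":[0,0.03,0],"roll":0},{"travel":[0,0.03,0],"roll":0}]' 0|grep ft;python3 bx.py
```

```text
ft_force: [0.0, 1.2, -2.8]
t 16.52 box pos mm [-110.3003   15.2478   88.6459] Fbox [-0.1979  1.2123 -2.7971] rollunits -0.006066712878700642 Tz [-0.1516  0.0643 -0.0095]
ft_force: [-5.3, 0.7, -1.8]
t 16.77 box pos mm [-107.6906   15.5287   88.3956] Fbox [-5.3712 -0.3185 -1.8111] rollunits 0.002581167184577756 Tz [0.0111 0.8552 0.1855]
ft_force: [-3.9, 2.2, -2.7]
t 16.93 box pos mm [-105.3036   15.9025   88.2701] Fbox [-4.2984  1.4227 -2.6593] rollunits 0.006105015862575651 Tz [0.1513 0.8356 0.2173]
ft_force: [-0.9, 1.0, -2.9]
t 17.10 box pos mm [-101.8257   15.5981   88.5711] Fbox [-1.1036  0.7779 -2.9229] rollunits -0.0007817532872008334 Tz [-0.0269  0.3461  0.0948]
```

```bash

python3 -m pendant '[{"travel":[0,0.03,0],"roll":0},{"travel":[0,0.03,0],"roll":0}]' 0|grep ft;python3 bx.py
python3 -m pendant '[{"travel":[0,-0.25,0],"roll":0},{"travel":[-0.2,-0.2,0],"roll":0},{"travel":[-0.5,0,0],"roll":0},{"travel":[-0.7,0,0],"roll":0},{"travel":[-0.7,0,0],"roll":0},{"travel":[-0.6,0,0],"roll":0},{"travel":[-0.3,0,0],"roll":0},{"travel":[-0.08,0.05,0],"roll":0}]' 0|grep ft
python3 -m pendant '[{"travel":[0,0.05,0],"roll":0},{"travel":[0,0.05,0],"roll":0},{"travel":[0,0,0],"roll":0},{"travel":[0,0,0],"roll":0}]' 0|grep ft;python3 bx.py -99 -107 87
```

```text
ft_force: [-2.7, 1.6, -2.9]
t 17.27 box pos mm [-99.4476  15.5245  88.6632] Fbox [-2.9862  1.0452 -2.8509] rollunits -0.001713866524906571 Tz [-0.0131  0.3811  0.1273]
ft_force: [0.5, 0.1, -3.1]
ft_force: [0.6, 0.2, -2.4]
t 18.27 box pos mm [-111.5978 -106.5884   88.5095] Fbox [ 0.5227  0.2655 -2.3785] rollunits 0.0131248397337842 Tz [-0.1712  0.1134  0.0146]
units [-0.0107  0.3149  0.0377]
```

```bash

python3 -m pendant '[{"travel":[0,0.05,0],"roll":0},{"travel":[0,0.05,0],"roll":0},{"travel":[0,0.05,0],"roll":0},{"travel":[0,0.03,0],"roll":0},{"travel":[0,0.03,0],"roll":0}]' 0|grep ft;python3 bx.py
python3 -m pendant '[{"travel":[0,0.03,0],"roll":0},{"travel":[0,0.03,0],"roll":0}]' 0|grep ft;python3 bx.py
python3 -m pendant '[{"travel":[0,0.03,0],"roll":0}]' 0|grep ft;python3 bx.py
python3 - <<'E'
from h import *
crop('scene','s8c.png',180,130,160,120,5)
E
```

```text
ft_force: [-0.1, -0.2, -3.6]
t 18.68 box pos mm [-103.1969 -107.5299   88.6032] Fbox [-0.0951 -0.1876 -3.6476] rollunits 0.0009341015373515541 Tz [-0.1673  0.0806 -0.0326]
ft_force: [0.4, -0.7, -3.3]
t 18.85 box pos mm [-100.8598 -107.661    88.6481] Fbox [ 0.5207 -0.6509 -3.2675] rollunits -0.0011265825613563745 Tz [-0.1308  0.0972  0.01  ]
ft_force: [-2.4, 0.4, -3.2]
t 18.93 box pos mm [ -99.7473 -107.6965   88.5931] Fbox [-2.4839 -0.0452 -3.1973] rollunits -0.001502498834263714 Tz [-0.0953  0.5057  0.0827]
```

View pics/s8c.png

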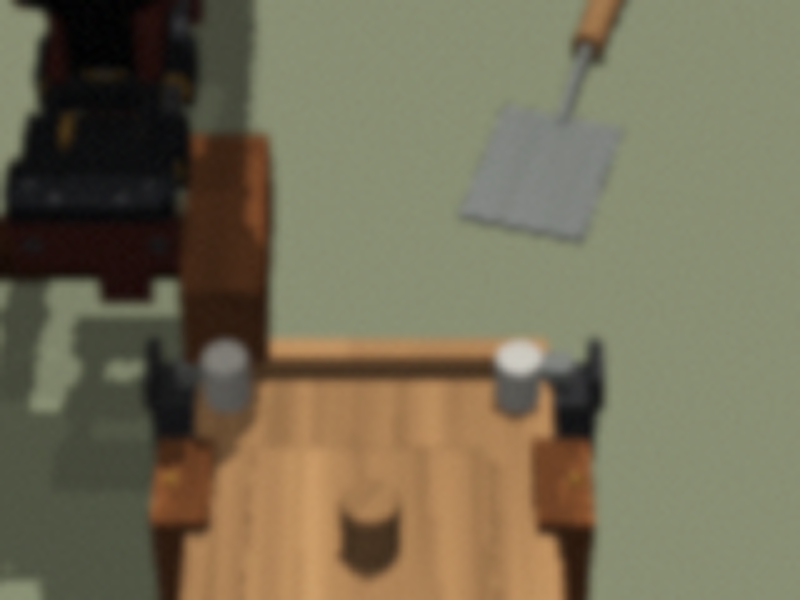

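```bash

python3 -m pendant '[{"travel":[0,-0.25,0],"roll":0},{"travel":[0,-0.4,-0.3],"roll":0},{"travel":[0.3,-0.5,-0.4],"roll":0},{"travel":[0.6,-0.5,-0.3],"roll":0},{"travel":[0.8,-0.4,0],"roll":0},{"travel":[0.8,-0.4,0],"roll":0},{"travel":[0.8,-0.4,0],"roll":0},{"travel":[0.9,0,0],"roll":0}]' 0|grep ft
python3 -m pendant '[{"travel":[0.9,0,0],"roll":0},{"travel":[0.9,0,0],"roll":0},{"travel":[0.9,0,0],"roll":0},{"travel":[0.9,0,0],"roll":0},{"travel":[0.8,0,0],"roll":0},{"travel":[0.5,0,0],"roll":0},{"travel":[0.2,0,0],"roll":0},{"travel":[0,0,0],"roll":0}]' 0|grep ft;python3 bx.py -215 265 9
```

```text
ft_force: [1.4, 0.0, -3.0]
ft_force: [-0.2, 0.2, -3.1]
t 20.32 box pos mm [-214.2042  265.5525  128.0336] Fbox [-0.2443  0.1124 -3.0773] rollunits 0.018455539194190962 Tz [-0.2185  0.1378  0.0189]
units [-0.0122 -0.0173  2.9759]
```

```bash

python3 -m pendant '[{"travel":[0,0,0.3],"roll":0},{"travel":[0,0,0.5],"roll":0},{"travel":[0,0,0.6],"roll":0},{"travel":[0,0,0.5],"roll":0},{"travel":[0,0,0.4],"roll":0},{"travel":[0,0,0.25],"roll":0},{"travel":[0,0,0.15],"roll":0},{"travel":[0,0,0],"roll":0}]' 0|grep ft;python3 bx.py -215 265 9
```

```text
ft_force: [0.1, -0.1, -3.6]
t 20.98 box pos mm [-214.0692  262.8838   19.112 ] Fbox [ 0.076  -0.1115 -3.5637] rollunits -0.011923818256894 Tz [-0.1401  0.0987 -0.0521]
units [ 0.0533 -0.0229  0.2527]
```

```bash

python3 -m pendant '[{"travel":[0,0,0.1],"roll":0},{"travel":[0,0,0.05],"roll":0},{"travel":[0,0,0],"roll":0}]' 0|grep ft;python3 bx.py -215 265 9
```

```text
ft_force: [-0.1, -0.1, -3.1]
t 21.23 box pos mm [-213.4178  264.5173   15.1608] Fbox [-0.0327 -0.1393 -3.1302] rollunits -0.0018043452308855734 Tz [-0.1678  0.1204  0.0034]
units [ 0.012  -0.0397  0.154 ]
```

```bash

python3 -m pendant '[{"travel":[0,0,0.05],"roll":0},{"travel":[0,0,0.05],"roll":0},{"travel":[0,0,0],"roll":0}]' 0|grep ft;python3 bx.py -215 265 9
python3 -m pendant '[{"travel":[0,0,0.03],"roll":0},{"travel":[0,0,0],"roll":0}]' 0|grep ft;python3 bx.py -215 265 9
```

```text
ft_force: [-1.1, -0.7, -3.6]
t 21.48 box pos mm [-213.8221  264.3479   10.4122] Fbox [-0.9206 -0.8644 -3.6407] rollunits 0.0004819409016469933 Tz [-0.1876  0.0755  0.0251]
units [ 0.0163 -0.0294  0.0353]
ft_force: [0.3, -0.5, -2.7]
t 21.65 box pos mm [-213.8087  264.3401    9.263 ] Fbox [ 0.4051 -0.4545 -2.7303] rollunits -0.00013753687829431982 Tz [-0.1519  0.0815 -0.0395]
units [ 0.0165 -0.0298  0.0066]
```

```bash

python3 -m pendant '[{"travel":[0,0,0.025],"roll":0},{"travel":[0,0,0],"roll":0}]' 0|grep ft;python3 bx.py -215 265 9
python3 -m pendant '[{"travel":[0,0,0],"roll":0},{"travel":[0,0,0],"roll":0},{"travel":[0,0,0],"roll":0},{"travel":[0,0,0],"roll":0},{"travel":[0,0,0],"roll":0},{"travel":[0,0,0],"roll":0},{"travel":[0,0,0],"roll":0},{"travel":[0,0,0],"roll":0}]' 1;python3 bx.py
```

```text
ft_force: [-0.0, -0.1, -3.4]
t 21.82 box pos mm [-213.6565  264.5037    8.6038] Fbox [-0.011  -0.1347 -3.3792] rollunits -0.0006136504595962341 Tz [-0.1764  0.0453  0.0028]
units [ 0.0124 -0.0336 -0.0099]
time: 22.48
position: [0.4671, 0.3198, 0.0085]
eef_rot: [[0.197, 0.98, 0.0], [0.98, -0.197, 0.0], [0.0, 0.0, -1.0]]
ft_force: [0.2, 0.3, 1.0]
finger_gap: 0.0733
t 22.48 box pos mm [-213.7199  264.3888    8.4808] Fbox [0.1468 0.3391 1.0027] rollunits -0.0008054938528516686 Tz [-0.1117  0.0912  0.0012]
```

```bash

python3 -m pendant '[{"travel":[0,0,-0.1],"roll":0},{"travel":[0,0,-0.4],"roll":0},{"travel":[0,0,-0.8],"roll":0},{"travel":[0,0,-0.9],"roll":0},{"travel":[0,0,-0.9],"roll":0},{"travel":[0,0,-0.5],"roll":0},{"travel":[0,0,0],"roll":0}]' 1|grep ft
python3 - <<'E'
from h import *
cv2.imwrite('pics/t9.png',manip.read_camera('top')[:,:,::-1]);cv2.imwrite('pics/s9.png',manip.read_camera('scene')[:,:,::-1])
crop('scene','s9c.png',195,120,200,150,4,cv2.imread('pics/s9.png'))
crop('top','t9c.png',120,110,200,150,4,cv2.imread('pics/t9.png'))
E
python3 bx.py 45 0 140
```

```text
ft_force: [1.1, 0.5, -0.2]
t 23.17 box pos mm [-213.4017  264.6777  153.469 ] Fbox [ 0.9366 -0.5234 -0.3367] rollunits -0.0002583432880512622 Tz [-0.0752  0.1265 -0.0529]
units [-6.6173  6.4597  0.3376]
```

View pics/s9c.png

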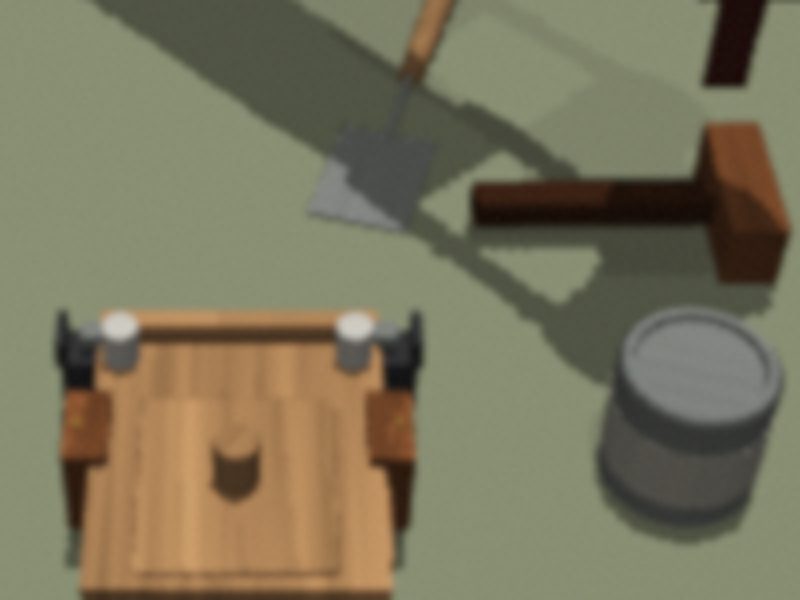

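View pics/t9c.png

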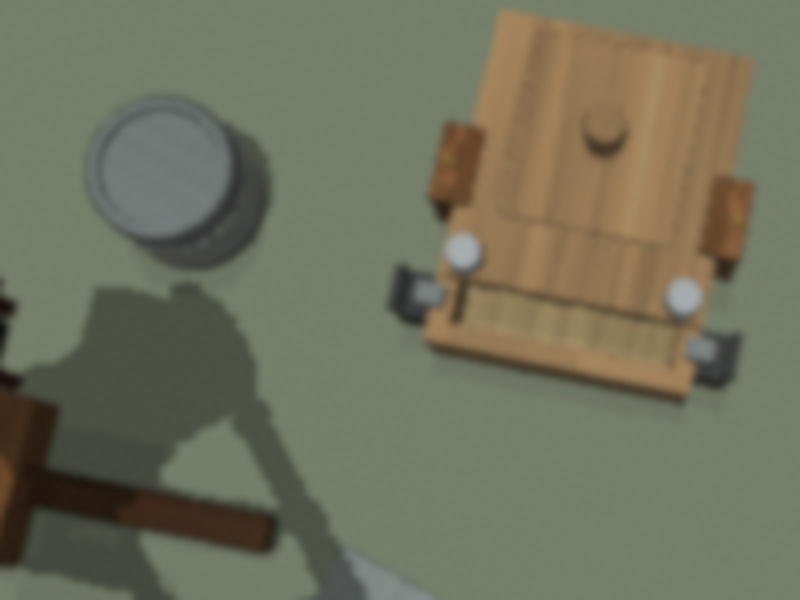

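```bash
python3 - <<'E'
from fit import *
T=lambda x,y:((x+.5)/4-.5+120,(y+.5)/4-.5+110)
S=lambda x,y:((x+.5)/4-.5+195,(y+.5)/4-.5+120)
lid=[('top',T(505,12),(.08,.075,.072)),('top',T(750,58),(.08,-.075,.072)),('top',T(463,251),(-.07,.062,.098)),('top',T(683,297),(-.07,-.062,.098)),('top',T(604,128),(.015,0,.106)),
('scene',S(119,327),(-.07,-.062,.098)),('scene',S(355,327),(-.07,.062,.098)),('scene',S(236,442),(.015,0,.106))]
for o in (lid,lid[:5],lid[5:]):
    p,r=fit(o,[.65,0,-.2]);d=rz(-.1985).T@(np.r_[p[:2],0]-[.6245,.0185,0]);print(p,'open',d*1000);print(r.T)
E
```

```text
[ 0.6547  0.0117 -0.2007] open [30.9972 -0.722   0.    ]
[[-1.2953  0.8151 -0.3563  0.1021 -0.0163 -0.195  -0.2214 -0.2685]
 [-0.7378  0.2506 -0.2272 -0.3276 -1.5505 -0.7369 -0.8065 -0.9213]]
[ 0.6537  0.0115 -0.1989] open [29.98   -1.1519  0.    ]
[[-1.2789  0.8673 -0.2219  0.271   0.0702]
 [-0.2549  0.6336  0.3138  0.1241 -1.0792]]
[ 0.6571  0.0117 -0.2008] open [33.2743 -0.2474  0.    ]
[[-0.0189  0.0524 -0.0313]
 [ 0.0464 -0.0185 -0.0284]]
```

```bash

python3 -m pendant '[{"travel":[-0.3,0.3,0],"roll":0},{"travel":[-0.6,0.6,0],"roll":0},{"travel":[-0.7,0.7,0],"roll":0},{"travel":[-0.7,0.7,0],"roll":0},{"travel":[-0.7,0.7,0],"roll":0},{"travel":[-0.7,0.7,0],"roll":0},{"travel":[-0.7,0.7,0],"roll":0},{"travel":[-0.7,0.7,0],"roll":0}]' 1|grep ft
python3 -m pendant '[{"travel":[-0.7,0.6,0],"roll":0},{"travel":[-0.5,0.45,0],"roll":0},{"travel":[-0.3,0.3,0],"roll":0},{"travel":[0,0,0],"roll":0},{"travel":[0,0,0],"roll":0}]' 1|grep ft;python3 bx.py 46 0 80
```

```text
ft_force: [1.0, 0.1, -0.2]
ft_force: [0.1, -0.3, 0.3]
t 24.25 box pos mm [ 43.5728  -0.4098 149.4443] Fbox [ 0.16   -0.3007  0.3073] rollunits -0.01644079038256881 Tz [-0.015   0.0657 -0.048 ]
units [0.011  0.0687 1.7358]
```

```bash

python3 -m pendant '[{"travel":[0,0.06,0.3],"roll":0},{"travel":[0,0,0.4],"roll":0},{"travel":[0,0,0.4],"roll":0},{"travel":[0,0,0.3],"roll":0},{"travel":[0,0,0.2],"roll":0},{"travel":[0,0,0],"roll":0},{"travel":[0,0,0],"roll":0}]' 1|grep ft;python3 bx.py 46 0 80
python3 - <<'E'
from h import *
crop('scene','s10c.png',180,110,160,120,5)
E
```

```text
ft_force: [0.3, -0.1, 0.7]
t 24.83 box pos mm [46.1014  0.8724 87.9447] Fbox [ 0.3249 -0.0129  0.6932] rollunits 0.006534483190705487 Tz [-0.0775  0.1147  0.0453]
units [-0.0218 -0.0024  0.1986]
```

View pics/s10c.png

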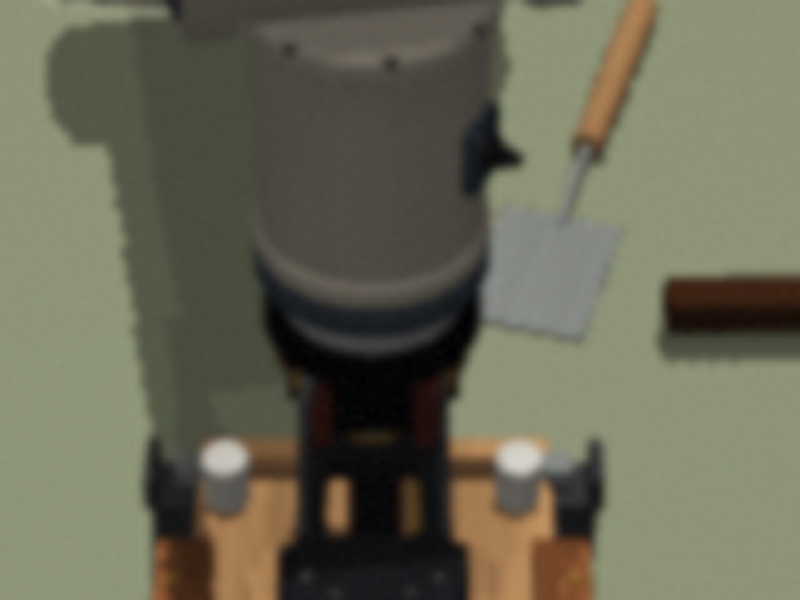

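Straddling the knob (the hand hides it), lugs level at (225,458)/(519,458). Lower 7 mm and close.

```bash

python3 -m pendant '[{"travel":[0,0,0.1],"roll":0},{"travel":[0,0,0.06],"roll":0},{"travel":[0,0,0],"roll":0}]' 1|grep ft;python3 bx.py
python3 -m pendant '[{"travel":[0,0,0],"roll":0},{"travel":[0,0,0],"roll":0},{"travel":[0,0,0],"roll":0},{"travel":[0,0,0],"roll":0},{"travel":[0,0,0],"roll":0},{"travel":[0,0,0],"roll":0},{"travel":[0,0,0],"roll":0},{"travel":[0,0,0],"roll":0}]' 0|grep -v rot
python3 -m pendant '[{"travel":[0,0,0],"roll":0},{"travel":[0,0,0],"roll":0},{"travel":[0,0,0],"roll":0},{"travel":[0,0,0],"roll":0},{"travel":[0,0,0],"roll":0}]' 0|grep -v rot;python3 bx.py
```

```text
ft_force: [0.3, -0.7, 0.2]
t 25.13 box pos mm [46.6544  0.3518 81.9244] Fbox [ 0.4487 -0.6244  0.2235] rollunits -0.0009468598555795182 Tz [-0.0173  0.0471  0.0017]
time: 25.8
position: [0.6703, 0.0096, 0.082]
ft_force: [-0.1, -0.7, 0.2]
finger_gap: 0.0382
time: 26.22
position: [0.6701, 0.0097, 0.082]
ft_force: [-1.0, -0.6, 0.9]
finger_gap: 0.0236
t 26.22 box pos mm [46.4026  0.3414 82.0259] Fbox [-0.8281 -0.802   0.89  ] rollunits -0.00047817895940512517 Tz [ 0.0235  0.4717 -0.007 ]
```

```bash

python3 -m pendant '[{"travel":[0,0.05,0],"roll":0},{"travel":[0,0.1,0],"roll":0},{"travel":[0,0.1,0],"roll":0},{"travel":[0,0.1,0],"roll":0}]' 0|grep -v rot;python3 bx.py
python3 -m pendant '[{"travel":[0,0.1,0],"roll":0},{"travel":[0,0.1,0],"roll":0},{"travel":[0,0.1,0],"roll":0},{"travel":[0,0.05,0],"roll":0},{"travel":[0,0.05,0],"roll":0},{"travel":[0,0,0],"roll":0},{"travel":[0,0,0],"roll":0}]' 0|grep -v rot;python3 bx.py 76 0 82
```

```text
time: 26.55
position: [0.6844, 0.0068, 0.082]
ft_force: [-2.3, 0.1, 1.4]
finger_gap: 0.0233
t 26.55 box pos mm [60.9776  0.3641 82.0024] Fbox [-2.2208 -0.3796  1.3993] rollunits -0.0006151654814858057 Tz [0.0058 0.546  0.0352]
time: 27.13
position: [0.691, 0.0056, 0.082]
ft_force: [-40.2, 5.3, 17.5]
finger_gap: 0.0236
t 27.13 box pos mm [67.7427  0.4816 82.0398] Fbox [-40.4623  -2.7499  17.5356] rollunits 0.012151725407981928 Tz [ 0.8206  7.1091 -0.0209]
units [-0.0123  0.2064 -0.0036]
```

```bash

python3 -m pendant '[{"travel":[0,-0.1,0],"roll":0},{"travel":[0,-0.07,0],"roll":0},{"travel":[0,0,0],"roll":0}]' 0|grep -v rot;python3 bx.py 
python3 - <<'E'
from h import *
cv2.imwrite('pics/t11.png',manip.read_camera('top')[:,:,::-1]);cv2.imwrite('pics/s11.png',manip.read_camera('scene')[:,:,::-1])
crop('scene','s11c.png',180,130,160,120,5,cv2.imread('pics/s11.png'))
crop('top','t11c.png',190,90,160,120,5,cv2.imread('pics/t11.png'))
E
```

```text
time: 27.38
position: [0.6903, 0.0058, 0.0819]
ft_force: [-15.1, 2.5, 5.3]
finger_gap: 0.0237
t 27.38 box pos mm [66.978   0.4786 81.9407] Fbox [-15.3196  -0.5339   5.2651] rollunits 0.005228071836115807 Tz [ 0.2758  2.5488 -0.0016]
```

View pics/s11c.png

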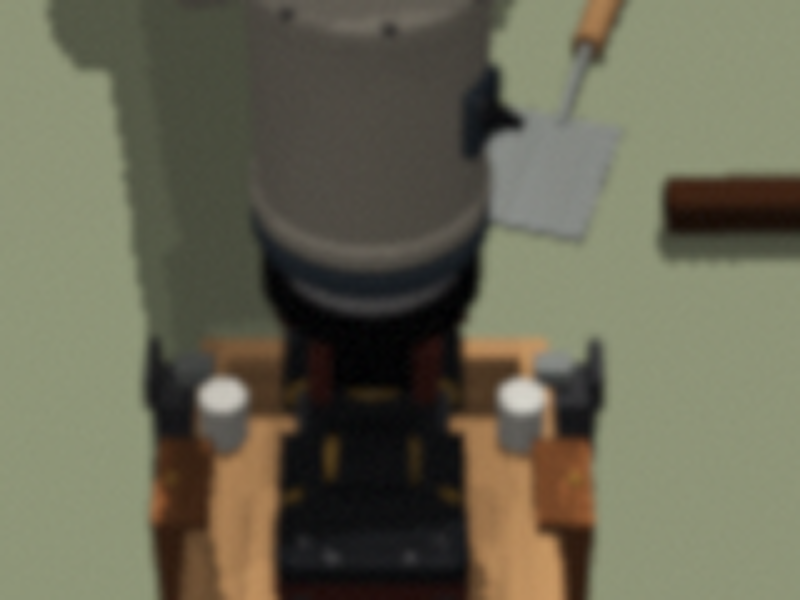

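View pics/t11c.png

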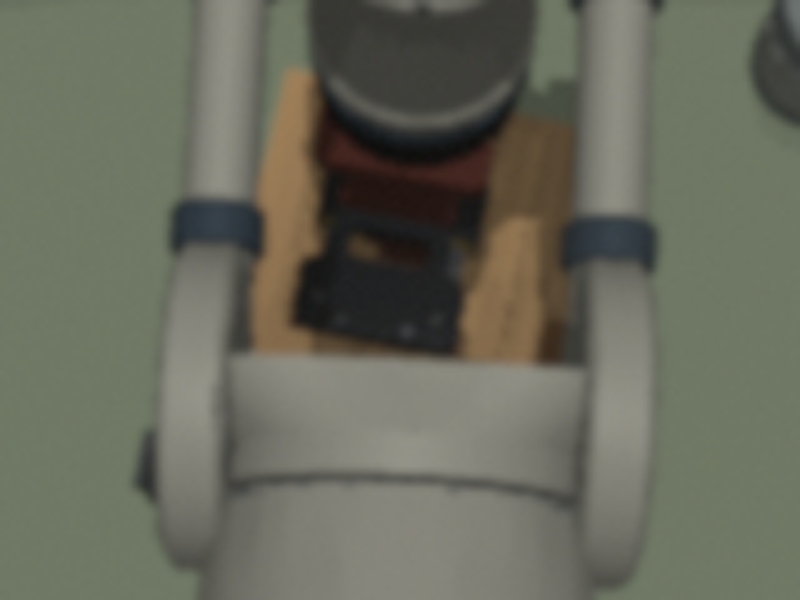

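```bash

python3 -m pendant '[{"travel":[0,-0.025,0],"roll":0},{"travel":[0,0,0],"roll":0}]' 0|grep -v rot;python3 bx.py
```

```text
time: 27.65
position: [0.6903, 0.0058, 0.0819]
ft_force: [-10.5, 1.8, 4.5]
finger_gap: 0.0234
t 27.65 box pos mm [66.9785  0.4682 81.9381] Fbox [-10.6079  -0.2896   4.4683] rollunits 0.0034013021830305115 Tz [0.2918 1.9953 0.0388]
```

```bash

python3 -m pendant '[{"travel":[0,-0.025,0],"roll":0},{"travel":[0,0,0],"roll":0}]' 0|grep -v rot;python3 bx.py
python3 -m pendant '[{"travel":[0,0,0],"roll":0},{"travel":[0,0,0],"roll":0},{"travel":[0,0,0],"roll":0},{"travel":[0,0,0],"roll":0},{"travel":[0,0,0],"roll":0},{"travel":[0,0,0],"roll":0},{"travel":[0,0,0],"roll":0},{"travel":[0,0,0],"roll":0}]' 1|grep -v rot
python3 -m pendant '[{"travel":[0,0,-0.1],"roll":0},{"travel":[0,0,-0.3],"roll":0},{"travel":[0,0,-0.5],"roll":0},{"travel":[0,0,-0.7],"roll":0},{"travel":[0,0,-0.7],"roll":0},{"travel":[0,-0.8,0],"roll":0},{"travel":[0,-0.9,0],"roll":0},{"travel":[0,-0.9,0],"roll":0}]' 1|grep -v rot
python3 -m pendant '[{"travel":[0.8,-0.3,0],"roll":0},{"travel":[0.9,-0.3,0],"roll":0},{"travel":[0.9,-0.3,0],"roll":0},{"travel":[0.9,-0.3,0],"roll":0},{"travel":[0.9,0,0],"roll":0},{"travel":[0.9,0,0],"roll":0},{"travel":[0.5,0,0],"roll":0},{"travel":[0,0,0],"roll":0}]' 1|grep -v rot;python3 bx.py
python3 - <<'E'
from h import *
cv2.imwrite('pics/t12.png',manip.read_camera('top')[:,:,::-1]);cv2.imwrite('pics/s12.png',manip.read_camera('scene')[:,:,::-1])
crop('scene','s12c.png',190,130,160,120,5,cv2.imread('pics/s12.png'))
crop('top','t12c.png',190,90,160,120,5,cv2.imread('pics/t12.png'))
E
```

```text
time: 27.82
position: [0.6901, 0.0058, 0.0819]
ft_force: [-7.3, 2.0, 2.9]
finger_gap: 0.0235
t 27.82 box pos mm [66.833   0.4783 81.8973] Fbox [-7.5952  0.5518  2.9218] rollunits 0.002278245396418003 Tz [0.2501 1.4446 0.0375]
time: 28.48
position: [0.6911, 0.0054, 0.082]
ft_force: [0.8, -0.3, 0.5]
finger_gap: 0.0733
time: 29.15
position: [0.5888, 0.026, 0.1756]
ft_force: [0.3, -0.4, 0.7]
finger_gap: 0.0877
time: 29.82
position: [0.5875, 0.2671, 0.1747]
ft_force: [-0.4, -0.6, 0.0]
finger_gap: 0.0877
t 29.82 box pos mm [-85.2715 236.4316 174.6953] Fbox [-0.3219 -0.6398  0.0405] rollunits 0.04283259590640102 Tz [-0.0431  0.0453 -0.055 ]
```

View pics/s12c.png

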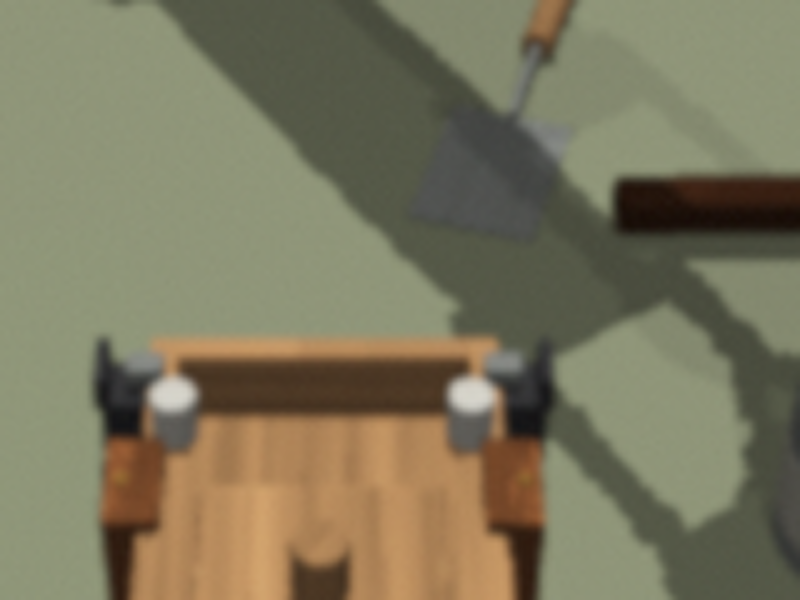

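View pics/t12c.png

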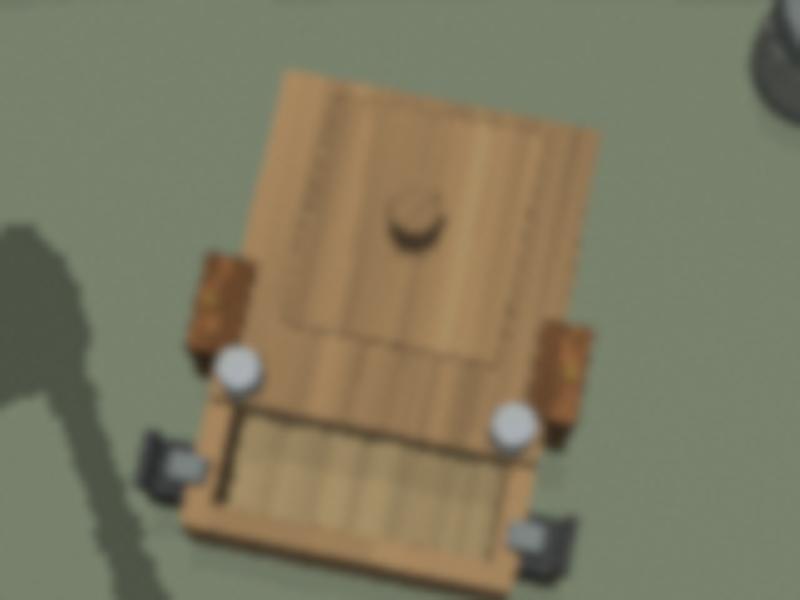

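```bash
python3 - <<'E'
from fit import *
T=lambda x,y:((x+.5)/5-.5+190,(y+.5)/5-.5+90)
S=lambda x,y:((x+.5)/5-.5+190,(y+.5)/5-.5+130)
lid=[('top',T(287,70),(.08,.075,.072)),('top',T(600,130),(.08,-.075,.072)),('top',T(238,369),(-.07,.062,.098)),('top',T(513,426),(-.07,-.062,.098)),('top',T(416,214),(.015,0,.106))]
ls=[('scene',S(173,395),(-.07,-.062,.098)),('scene',S(470,395),(-.07,.062,.098)),('scene',S(320,548),(.015,0,.106))]
box=[('top',T(183,521),(-.085,.077,.06)),('top',T(508,590),(-.085,-.077,.06)),
 ('top',T(208,252),(.038,.09,.08)),('top',T(257,263),(.038,.067,.08)),('top',T(545,322),(.038,-.067,.08)),('top',T(593,330),(.038,-.09,.08)),
 ('top',T(189,347),(-.008,.09,.08)),('top',T(578,428),(-.008,-.09,.08))]
bs=[('scene',S(104,440),(-.008,-.09,.08)),('scene',S(543,440),(-.008,.09,.08)),('scene',S(103,522),(.038,-.09,.08)),('scene',S(542,524),(.038,.09,.08)),('scene',S(160,522),(.038,-.067,.08)),('scene',S(485,524),(.038,.067,.08)),
 ('scene',S(155,339),(-.085,-.077,.06)),('scene',S(500,339),(-.085,.077,.06))]
for a,b in ((lid,box),(ls,bs),(lid+ls,box+bs)):
    p,r=fit(a,[.67,0,-.2]);q,r2=fit(b,[.62,0,-.2]); print('lid',p,'box',q,'rel',rz(q[2]).T@(np.r_[p[:2],0]-np.r_[q[:2],0])*1000,'dyaw',p[2]-q[2]); print(r2.T)
E
```

```text
lid [ 0.6745  0.0072 -0.2022] box [ 0.6226  0.0177 -0.2034] rel [52.8831  0.1537  0.    ] dyaw 0.0011203305608449565
[[-0.7023  0.653  -0.0142  0.0231  0.2689  0.6901 -0.7566 -0.2208]
 [ 0.6185  0.8614 -0.2591 -0.4527 -0.4545 -0.0106 -0.0768 -0.0831]]
lid [ 0.678   0.0076 -0.2012] box [ 0.6244  0.0194 -0.2076] rel [54.8864 -0.5608  0.    ] dyaw 0.006414002311872197
[[ 0.8809 -0.5446 -0.6699  0.8908 -0.6916  0.8323 -0.2106 -0.197 ]
 [-0.5587 -0.1609  0.1291  0.2097  0.1903  0.1481 -0.224   0.0319]]
lid [ 0.6755  0.0074 -0.2033] box [ 0.6235  0.0186 -0.2064] rel [53.2501 -0.2172  0.    ] dyaw 0.0031371593853854463
[[-1.1394  0.1546 -0.2877 -0.2598 -0.064   0.3494 -1.092  -0.6259  0.4053
  -1.0688 -1.1335  0.3755 -1.1601  0.3253 -0.7002 -0.723 ]
 [ 0.1346  0.5726 -0.7133 -0.8787 -0.7142 -0.2413 -0.5518 -0.3311 -0.7846
  -0.4664 -0.1128 -0.1176 -0.0625 -0.1682 -0.4314 -0.2366]]
```

```bash
python3 -m pendant '[{"travel":[0,0,-0.5],"roll":0},{"travel":[0,-0.8,0],"roll":0},{"travel":[0,-0.8,0],"roll":0},{"travel":[0,0,0],"roll":0},{"travel":[0,0,0],"roll":0}]' 1|grep -v rot; python3 - <<'E'
from h import *
cv2.imwrite('pics/s13.png',manip.read_camera('scene')[:,:,::-1])
E
```

```text
time: 30.33
position: [0.5245, 0.2744, 0.1953]
ft_force: [-0.2, -0.9, -0.0]
finger_gap: 0.0878
```

View pics/s13.png

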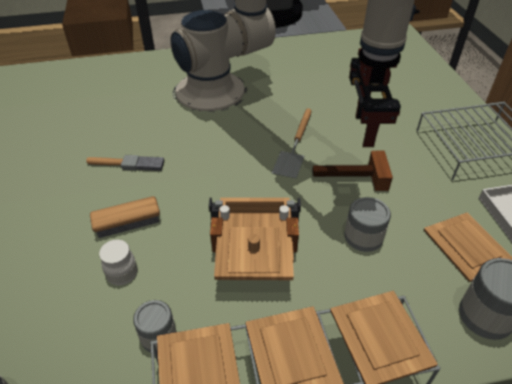

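The mallet lies flat at (350,170). Brush (125,215), tin (367,222) and jar (117,260) are where they started, and the hand is clear.

```bash
python3 -c "
from station import manip
print(manip.sign_off())"
```

```text
the job is handed in; nothing more can be done
None
```

The lid is open and the job is handed in at about 30 s, but the lid stands about 52–53 mm open instead of 60. That is inside the 50–75 mm limit, with only 2–3 mm to spare.

- **Tapping:** I tapped left, right, left, right, left, right. The lid visibly cocked each way in turn, by about 0.03–0.04 rad on the first three taps. The largest tap I read at the wrist was about 10 N. The lid came clear of the cheeks about 30 mm open and straight, and the hand did not touch it before then.
- **Mallet:** I laid it flat on the bench near its starting place and let go before taking the knob.
- **Sliding the lid:** the lid stopped hard about 52 mm open. The pictures show the lugs meeting the near ends of the keepers, which matches the given sizes. Before I backed off, the wrist force reached about 40 N while the fingers held the knob. That is well under the 120 N wrist limit. The 40 N limit is on the arm and gripper body, and I saw neither touch anything.
- **Last checks:** the camera fits gave 52.9 mm open from the top camera, 54.9 mm from the scene camera and 53.3 mm from both together. The lid was within 0.007 rad of straight and let go. In the last picture the brush, tin and jar looked unmoved by eye, and the hand was clear of everything.

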